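# Empty the lathe's finished-parts tray and push the tote to pick-up

## Robot

A 6-joint arm with a two-finger parallel gripper is mounted at the origin on the work surface. World frame = base frame: x ahead of the robot, y to its left, z up, the work surface at z = 0. Lengths are in m, angles in rad, forces in N, time in s.
With the tool pointing down it reaches from about 0.275 to 0.875 m from the base axis. Payload 12.5 kg.
Tool frame: the origin (TCP) lies midway between the tips of the shut fingers; the grasp point (between the pads) lies 19 mm behind it; z points along the fingers, y is the direction in which the jaws open and shut (so a half turn about z gives the same grasp; the last joint's range is limited). The gripper opens to 85 mm and grips with 20 to 120 N. Pads are 22 mm wide; open, the fingers measure 114 mm over their backs; the gripper's body (76 mm by 85 mm) begins 54 mm behind the grasp point. The pads swing forward as they close: fully open they stand 13 mm farther back than shut.
Start: joints at [1.084, 0.351, 1.652, -0, 1.139, -0.085], TCP at [0.215, 0.506, 0.231] pointing down, gripper open.
Joint ranges: [-2.75, 2.75], [-0.79, 2.1], [0.01, 2.65], [-1.57, 4.71], [0.07, 3.14], [-2.87, 2.87]. Speed limits (rad/s): [2.22, 2.22, 2.79, 3.14, 3.14, 3.14].

## Interface

Orientations are given as a unit quaternion [w, x, y, z].
In Python, from rig import ctrl gives the robot as it stands.
- The arm moves only by the tool step_arm, never from a script. Its argument "moves" is a list of rows, each a list of 5 numbers: the gripper's target within -1 to 1 (shut at 1, half-way at 0, fully open at -1), then the shift along the tool's x, y, z in mm, then the turn about the tool's z in degrees. A call has 1 to 10 rows; each row is the pose to reach, as a shift and turn from the pose commanded when the call began, along the tool's axes at that moment; what a row does not reach only later rows make up. A row lasts 1/8 s, in which the tool goes at most 62.5 mm and 10.7 degrees, less where a joint would pass 70% of its speed; a pose out of reach is approached as far as the arm can. A call with a gripper value outside its range is refused whole. The fingers move at their own pace and stop on an object; "squeeze" is the grip in N (left out, the last holds). Time passes only in rows, so rows that repeat a pose let the fingers close. It gives the time, the measured TCP pose, the force and the opening at its end, in the units of the state.
- ctrl.sense(): the state, without advancing time (a new reading comes with each control period).
- ctrl.read_camera(name): name is "scene" or "top" or "wrist"; returns a dict with "frame" (384x512x3 uint8, blue, green, red), "fovy" (degrees; the focal length in pixels is half the picture's height over the tangent of half this angle, whatever the lens; pixels are square), "cx", "cy" (the principal point, pixels), "R" (3x3) and "t" (3): a world point X has camera coordinates R X + t. Camera axes: x right, y down, z forward; pixel columns grow to the right and rows downward; lengths in m; the calibration is good to about 2 mm. The wrist camera is an equidistant fisheye: a pixel r from the principal point sees the ray r / f radians off the axis. A picture is of the moment at which its call begins. There is no depth.
- ctrl.hand_in(): hands the job in, once; it reports no verdict.
The state is a dict: "time": time; "q": joint angles; "dq": joint speeds; "tau": joint torques, N m; "tool_pos": TCP position; "tool_rot": TCP orientation; "contact_force": force on the tool from outside, world axes, zero at the start; "ft_torque": the same for the moment, N m; "finger_gap": finger opening in m.
Only numpy, scipy, OpenCV 4.12 (cv2) and the standard library are available. Lean on these libraries where they do the work, as an engineer would, in place of code of your own. Each camera call takes 0.05 s, during which the arm holds its last target.

## Task

Pull the finished-parts tray under the lathe out to its stop and put all the turned wooden feet from it into the grey tote. Then push the loaded tote across the bench, without picking it up, until it stands wholly inside the blue tape outline, square with it, and push the empty tray fully home. Leave the glue bottle, the brush and the sanding block alone.

Things in the scene. Friction and masses are not known exactly. Their poses are not given: they have to be found in the camera images.
- stand: Fixed grey metal cabinet on the bench under a small cream bench lathe: 260 deep (x) x 300 wide (y) x 95 high, one tray in its front (-x) face, lathe on the rear half of its top. Origin: centre of its underside; -x of its frame is the way the tray pulls out. With the tray shut its front face lies 130 mm from the origin.
- stand_drawer0 (a joint): How far the open-topped finished-parts tray of the cabinet is pulled out, m: 0 = fully home, 0.182 = at its stop. The tray's inside is 215 (x) x 258 (y), floor 22 mm above the bench, side walls up to 71 mm, front panel 15 thick up to 82 mm. Stays where left.
- stand_drawer0_handle (a point): Middle of the tray's straight bar handle: round steel bar 11 mm thick, 120 mm long along the cabinet's y, 35 mm clear (to its axis) of the tray front, about 57 mm above the bench. Moves with the tray.
- tote: Loose grey open tote 200 (x) x 170 (y) x 65 high, walls and floor 8 thick, about 0.5 kg. Origin: centre of its underside, axes along its sides.
- outline: Blue tape rectangle stuck flat on the bench, clear inside 240 (x) x 210 (y), tape 15 wide: the pick-up spot. Origin: its centre; x along the 240 side.
- glue: Bystander: white glue bottle, 56 dia x 150 high, standing. Origin: centre of underside.
- brush: Bystander: bench brush 220 long, lying. Origin: underside, handle along its x.
- sander: Bystander: cork sanding block 100 x 60 x 40. Origin: centre of underside.
- foot1: Finished turned wooden furniture foot, may be absent: square block 36 x 36 x 18 high with a 5 mm neck and a round bun 34 dia on top, 42 high in all, 40 g. Starts standing in the tray. Origin: centre of the block's underside, z towards the bun.
- foot2: Finished turned wooden furniture foot, may be absent: square block 36 x 36 x 18 high with a 5 mm neck and a round bun 34 dia on top, 42 high in all, 40 g. Starts standing in the tray. Origin: centre of the block's underside, z towards the bun.
- foot3: Finished turned wooden furniture foot, may be absent: square block 36 x 36 x 18 high with a 5 mm neck and a round bun 34 dia on top, 42 high in all, 40 g. Starts standing in the tray. Origin: centre of the block's underside, z towards the bun.
- foot4: Finished turned wooden furniture foot, may be absent: square block 36 x 36 x 18 high with a 5 mm neck and a round bun 34 dia on top, 42 high in all, 40 g. Starts standing in the tray. Origin: centre of the block's underside, z towards the bun.
- foot5: Finished turned wooden furniture foot, may be absent: square block 36 x 36 x 18 high with a 5 mm neck and a round bun 34 dia on top, 42 high in all, 40 g. Starts standing in the tray. Origin: centre of the block's underside, z towards the bun.
- foot6: Finished turned wooden furniture foot, may be absent: square block 36 x 36 x 18 high with a 5 mm neck and a round bun 34 dia on top, 42 high in all, 40 g. Starts standing in the tray. Origin: centre of the block's underside, z towards the bun.

How it is judged:
On the way, in this order (a step that is already met when the one before it is completed fails the run):
1. the tray is pulled out to its stop (value of joint stand_drawer0 above 0.174 m), for 0.2 s.
2. every foot is in the tote (x of foot1 in the frame of tote between -0.094 and 0.094 m and y of foot1 in the frame of tote between -0.079 and 0.079 m and z of foot1 in the frame of tote between 0 and 0.055 m and x of foot2 in the frame of tote between -0.094 and 0.094 m and y of foot2 in the frame of tote between -0.079 and 0.079 m and z of foot2 in the frame of tote between 0 and 0.055 m and x of foot3 in the frame of tote between -0.094 and 0.094 m and y of foot3 in the frame of tote between -0.079 and 0.079 m and z of foot3 in the frame of tote between 0 and 0.055 m and x of foot4 in the frame of tote between -0.094 and 0.094 m and y of foot4 in the frame of tote between -0.079 and 0.079 m and z of foot4 in the frame of tote between 0 and 0.055 m and x of foot5 in the frame of tote between -0.094 and 0.094 m and y of foot5 in the frame of tote between -0.079 and 0.079 m and z of foot5 in the frame of tote between 0 and 0.055 m and x of foot6 in the frame of tote between -0.094 and 0.094 m and y of foot6 in the frame of tote between -0.079 and 0.079 m and z of foot6 in the frame of tote between 0 and 0.055 m), for 0.2 s.
3. then the loaded tote is pushed into the tape outline (all of step 2 and x of tote in the frame of outline between -0.023 and 0.023 m and y of tote in the frame of outline between -0.023 and 0.023 m and angle between the x axis of tote and the x axis of outline, either way round below 0.2 rad and height (world z) of tote below 0.008 m and angle between tote's own z axis and vertical below 0.06 rad), for 0.2 s.
At the end, for the whole second after the job is handed in: Every foot present lies in the tote below its rim; the tote stands flat and at rest inside the tape outline (centre within 23 mm along each side of the outline's centre, sides within 0.2 rad); the tray is home to within 10 mm (all of step 3 and value of joint stand_drawer0 below 0.01 m and linear speed of tote below 0.02 m/s and linear speed of each of foot1, foot2, foot3, foot4, foot5, foot6 below 0.03 m/s); the robot touches nothing.
It fails at once if the tote is picked up (more than 30 mm) or tipped over (height (world z) of tote above 0.03 m or angle between tote's own z axis and vertical above 0.5 rad).
It fails at once if a bystander is moved more than 30 mm (distance of any of glue, brush, sander from where it was at the start of the episode above 0.03 m).
Of foot1, foot2, foot3, foot4, foot5, foot6 only 4 to 6 are there at a start; the rules pass over those that are not, and their reading is None.
At some moment in a run one of tote may be knocked a few centimetres aside while the robot is not near it.
Once in a run the grip may slacken for a moment while it holds something.
It also fails if it takes over 210 s, if anything falls off the work surface, if the arm or the gripper's body presses on something with over 40 N, if the wrist force passes 120 N, or if a joint passes its speed limit or range.

## Working session

There is one attempt and no reset: what is moved stays moved. The work goes in short steps, Python scripts to look and compute and a tool call to move; the robot and the scene stay as the last step left them, time stands still between calls to the robot, and variables do not carry over. Pictures are saved under pics/ and viewed, and the job is handed in when it is done.

Besides the shell and the picture viewer there is one more tool, called after "Request:" in YAML: its name, and indented under it one key for each argument. step_arm: Moves the arm, as the interface text tells. Its arguments: {"type":"object","properties":{"moves":{"type":"array","items":{"type":"array","items":{"type":"number"}}},"squeeze":{"type":"number"}},"required":["moves"]}

```bash
ls; mkdir -p pics; cat > h.py <<'E'
import numpy as np, cv2
from rig import ctrl
def snap(n,fn):
    c=ctrl.read_camera(n); cv2.imwrite('pics/'+fn+'.png',c['frame']); return c
def ray(c,u,v):
    f=c['frame'].shape[0]/2/np.tan(np.radians(c['fovy'])/2)
    R=np.array(c['R']);t=np.array(c['t'])
    x,y=u-c['cx'],v-c['cy']
    if c.get('fish'):
        r=np.hypot(x,y);th=r/f;s=np.sin(th)/max(r,1e-9);d=np.array([x*s,y*s,np.cos(th)])
    else: d=np.array([x/f,y/f,1])
    return -R.T@t, R.T@d
def pt(c,u,v,z):
    o,d=ray(c,u,v); return o+d*(z-o[2])/d[2]
def proj(c,X):
    p=np.array(c['R'])@np.array(X)+np.array(c['t'])
    f=c['frame'].shape[0]/2/np.tan(np.radians(c['fovy'])/2)
    return c['cx']+f*p[0]/p[2], c['cy']+f*p[1]/p[2]
E
python3 - <<'E'
from h import *
for n in('scene','top','wrist'):
    c=snap(n,n+'0'); print(n,c['fovy'],c['cx'],c['cy'],-np.array(c['R']).T@np.array(c['t']),np.round(c['R'],3).tolist())
print(ctrl.sense())
E
```

```text
pics
scene 55.33706172257444 252.45614383164425 199.1223731776897 [ 1.18716599 -0.45255027  0.9835018 ] [[0.631, 0.776, 0.011], [0.584, -0.466, -0.665], [-0.511, 0.426, -0.747]]
top 51.67652072460504 251.8360948731044 195.71756678618806 [0.29906243 0.05736116 1.17321211] [[0.098, -0.995, 0.005], [-0.971, -0.097, -0.219], [0.219, 0.017, -0.976]]
wrist 65.70646984690485 253.6890199306314 189.83473409310423 [0.1541044  0.53128293 0.37380188] [[0.391, 0.92, -0.0], [0.889, -0.378, 0.26], [0.239, -0.102, -0.966]]
{'time': 0.15, 'q': array([ 1.08438702e+00,  3.51109457e-01,  1.65224724e+00, -2.76136219e-05,
        1.13906144e+00, -8.46098908e-02]), 'dq': array([ 4.88476077e-05, -6.44095778e-04, -1.57671518e-03,  1.09598018e-03,
        7.40136645e-04,  1.27418715e-06]), 'tau': array([ 6.01733336e-04, -5.06254542e+01, -2.91503853e+01, -2.26969718e-05,
        3.37841448e-03,  2.30502712e-05]), 'tool_pos': array([0.21497005, 0.50599675, 0.23089508]), 'tool_rot': array([-1.04217646e-04,  1.99545339e-01,  9.79888507e-01, -3.99565696e-04]), 'contact_force': array([-0.52656998,  0.54055066,  0.18633891]), 'ft_torque': array([ 0.01520239, -0.01821886, -0.00114442]), 'finger_gap': 0.08549216258001194}
```

View pics/scene0.png

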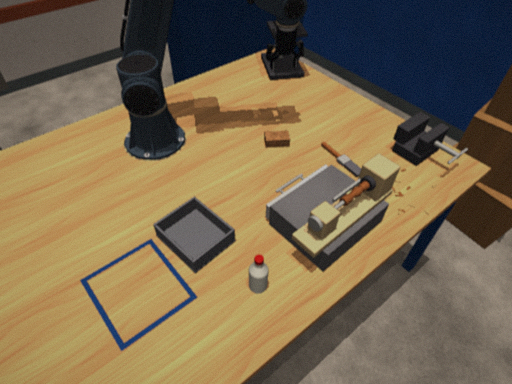

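View pics/top0.png

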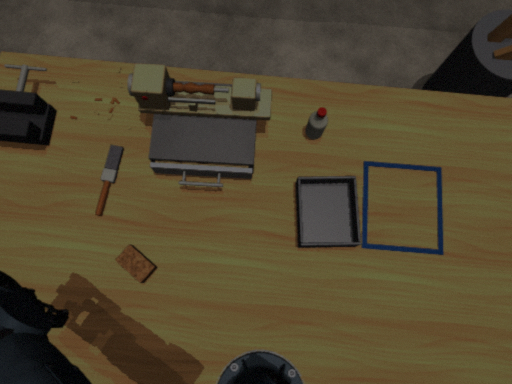

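View pics/wrist0.png

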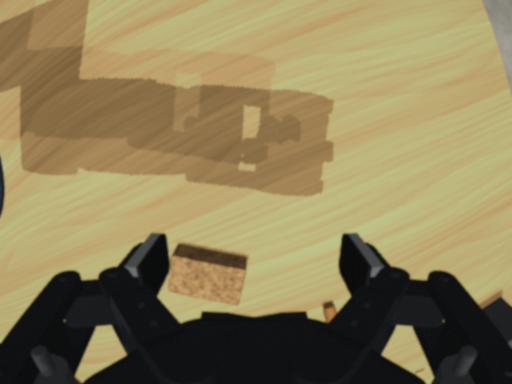

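The top view shows the cabinet at about (203,140) with its handle at (201,187), the tote at (327,212), the outline at (402,207), the glue at (317,124), the brush at (108,180) and the sander at (136,263). Next I'll measure them.

```bash
python3 - <<'E'
from h import *
c=snap('top','top1')
im=c['frame']; hsv=cv2.cvtColor(im,cv2.COLOR_BGR2HSV)
m=cv2.inRange(hsv,(100,120,60),(130,255,255)); m[:, :340]=0;m[:100]=0
cn,_=cv2.findContours(m,cv2.RETR_CCOMP,cv2.CHAIN_APPROX_NONE)
for k in cn:
    if cv2.contourArea(k)>1000:
        w=np.array([pt(c,*p[0],0)[:2] for p in k]).astype(np.float32)
        print('outline',cv2.minAreaRect(w))
crop=cv2.resize(im[100:260,140:380],None,fx=3.3,fy=3.3,interpolation=cv2.INTER_CUBIC); cv2.imwrite('pics/c1.png',crop)
g=cv2.inRange(hsv,(0,0,0),(179,110,70)); g[:160]=0;g[260:]=0;g[:,:280]=0;g[:,370:]=0
g=cv2.morphologyEx(g,cv2.MORPH_OPEN,np.ones((3,3)))
cn,_=cv2.findContours(g,cv2.RETR_EXTERNAL,cv2.CHAIN_APPROX_NONE)
for k in cn:
    if cv2.contourArea(k)>500:
        print(cv2.boundingRect(k)); w=np.array([pt(c,*p[0],0.065)[:2] for p in k]).astype(np.float32)
        print('tote',cv2.minAreaRect(w))
for p in [(182,186),(220,187.5),(201,187)]: print(pt(c,*p,.057))
for p in [(151,168),(251,174)]: print('front top',pt(c,*p,.082))
print('glue',pt(c,317,130,0.03),'sander',pt(c,136,263,.04),'brush',pt(c,101,214,.01),pt(c,117,148,.01))
E
```

```text
outline ((0.5741548538208008, -0.37742966413497925), (0.2658485174179077, 0.23642034828662872), 0.8477656841278076)
outline ((0.5760976076126099, -0.37864023447036743), (0.2541564702987671, 0.22341249883174896), 0.5289113521575928)
(296, 176, 67, 71)
tote ((0.526265025138855, -0.14478129148483276), (0.2022734135389328, 0.18109068274497986), 6.360877990722656)
[0.55812186 0.28068676 0.057     ]
[0.56457709 0.17059635 0.057     ]
[0.56060934 0.22553762 0.057     ]
front top [0.59618093 0.37113201 0.082     ]
front top [0.60683907 0.08457158 0.082     ]
glue [ 0.78123286 -0.10212583  0.03      ] sander [0.3275491  0.38249188 0.04      ] brush [0.46023622 0.51762747 0.01      ] [0.66897595 0.50592551 0.01      ]
```

View pics/c1.png

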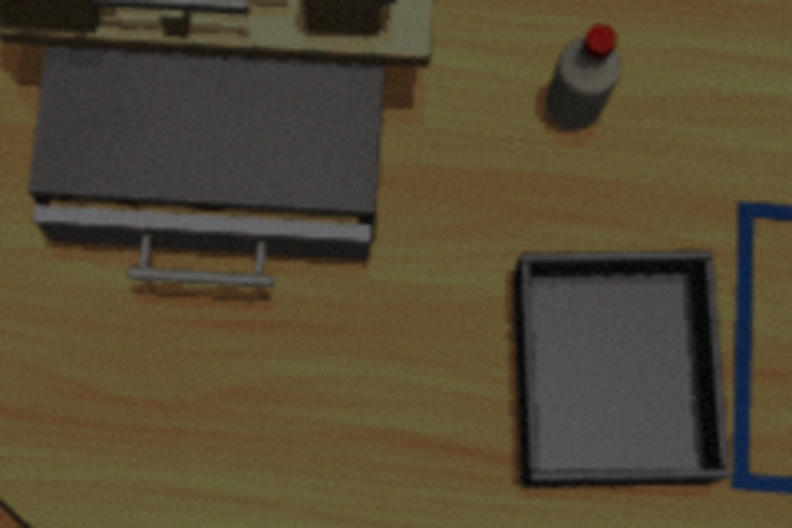

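```bash
cat >> h.py <<'E'
def wsnap(fn):
    c=snap('wrist',fn); c['fish']=1; return c
def to(x,y,z,deg=None):
    "shift along tool axes (mm) and turn (deg) to world target; deg = wanted world angle of tool y"
    from scipy.spatial.transform import Rotation as Ro
    s=ctrl.sense(); q=s['tool_rot']; R=Ro.from_quat([q[1],q[2],q[3],q[0]]).as_matrix()
    d=R.T@(np.array([x,y,z])-s['tool_pos'])*1000
    a=np.degrees(np.arctan2(R[1,1],R[0,1]))
    t=None if deg is None else (a-deg+180)%360-180
    print('shift',np.round(d,1),'turn',t,'now',np.round(s['tool_pos'],4),'yang',round(a,1),'tilt',np.round(R[:,2],3),'gap',round(s['finger_gap'],4),'t',s['time'],'F',np.round(s['contact_force'],1),'q6',round(s['q'][5],2))
E
python3 - <<'E'
from h import *
to(.561,.2255,.2,3)
E
```

```text
shift [-428.2 -122.9   31.1] turn 63.97984115599888 now [0.215 0.506 0.231] yang 67.0 tilt [-0.    -0.001 -1.   ] gap 0.0854 t 0.2 F [-0.5 -0.1  0.1] q6 -0.08
```

Request:
step_arm:
  moves:
    - [0.34,-60,-17,0,8]
    - [0.34,-115,-33,0,17]
    - [0.34,-170,-49,0,26]
    - [0.34,-225,-65,0,35]
    - [0.34,-280,-80,5,44]
    - [0.34,-335,-96,10,53]
    - [0.34,-390,-112,20,62]
    - [0.34,-428,-123,31,64]
    - [0.34,-428,-123,31,64]
  squeeze: 40

```text
time: 1.32
tool_pos: [0.562, 0.2236, 0.1989]
tool_rot: [-0.0, 0.69, 0.724, -0.001]
contact_force: [0.1, 0.4, 0.4]
finger_gap: 0.0283
```

```bash
python3 - <<'E'
from h import *
wsnap('w2'); to(.561,.2255,.04,3)
E
```

```text
shift [8.000e-01 1.000e-01 1.595e+02] turn -0.11156345231441378 now [0.5611 0.2248 0.1995] yang 2.9 tilt [-0.001 -0.    -1.   ] gap 0.0283 t 1.375 F [-0.7 -0.8 -0.5] q6 0.25
```

View pics/w2.png

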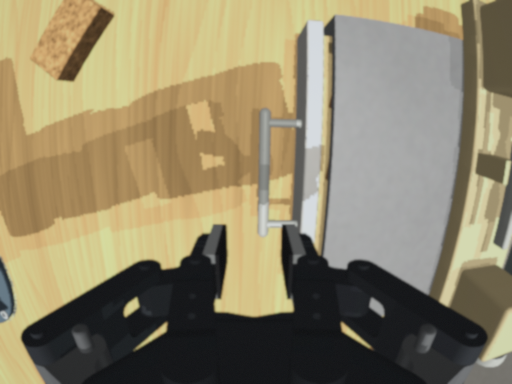

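```bash
python3 - <<'E'
from h import *
c=wsnap('w3')
for p in[(265,111),(263,234)]: print(pt(c,*p,.057))
for p in[(313,30),(302,200)]: print('panel',pt(c,*p,.082))
E
```

```text
[0.56791702 0.29124767 0.057     ]
[0.57318044 0.1660906  0.057     ]
panel [0.60552539 0.36785517 0.082     ]
panel [0.60585684 0.21256037 0.082     ]
```

```bash
python3 - <<'E'
from h import *
to(.569,.228,.039,2.6)
E
```

```text
shift [  2.    8.6 161. ] turn 0.3640683820796937 now [0.5606 0.2256 0.2   ] yang 3.0 tilt [-0.001 -0.    -1.   ] gap 0.028 t 1.425 F [ 0.3 -0.5 -0.2] q6 0.25
```

Request:
step_arm:
  moves:
    - [0.34,2,8,40,0]
    - [0.34,2,8,80,0]
    - [0.34,2,8,120,0]
    - [0.34,2,8,145,0]
    - [0.34,2,8,161,0]
    - [0.34,2,8,161,0]
    - [1,2,8,161,0]
    - [1,2,8,161,0]
    - [1,2,8,161,0]
  squeeze: 40

```text
time: 2.55
tool_pos: [0.5691, 0.2286, 0.0401]
tool_rot: [0.0, 0.689, 0.725, 0.001]
contact_force: [-1.0, 4.0, 6.0]
finger_gap: 0.0093
```

```bash
python3 - <<'E'
from h import *
to(.386,.219,.039,2.6)
E
```

```text
shift [-1.000e-01 -1.833e+02  9.000e-01] turn 0.3748302317502521 now [0.5691 0.2286 0.0401] yang 3.0 tilt [ 0.001  0.001 -1.   ] gap 0.0093 t 2.55 F [-1.  4.  6.] q6 0.25
```

Request:
step_arm:
  moves:
    - [1,0,-20,0,0]
    - [1,0,-45,0,0]
    - [1,0,-75,0,0]
    - [1,0,-105,0,0]
    - [1,0,-135,0,0]
    - [1,0,-160,0,0]
    - [1,0,-175,0,0]
    - [1,0,-181,0,0]
    - [1,0,-184,0,0]
    - [1,0,-184,0,0]

```text
time: 3.8
tool_pos: [0.3966, 0.222, 0.0416]
tool_rot: [0.006, 0.688, 0.725, 0.012]
contact_force: [52.0, 8.3, -33.5]
finger_gap: 0.0092
```

```bash
python3 - <<'E'
from h import *
to(.386,.219,.039,2.6); snap('top','top2')
E
```

```text
shift [ -2.4 -10.8   2.3] turn 0.37021405728111745 now [0.3966 0.222  0.0416] yang 3.0 tilt [ 0.026  0.009 -1.   ] gap 0.0092 t 3.8 F [ 52.    8.3 -33.5] q6 0.36
```

View pics/top2.png

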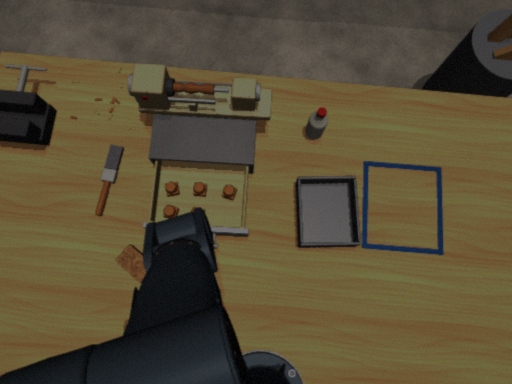

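Request:
step_arm:
  moves:
    - [1,0,6,0,0]
    - [1,0,10,0,0]
    - [0.34,0,11,0,0]
    - [0.34,0,11,0,0]
    - [0.34,0,11,0,0]

```text
time: 4.47
tool_pos: [0.3957, 0.2188, 0.0392]
tool_rot: [-0.0, 0.688, 0.725, -0.0]
contact_force: [-1.2, 0.4, 1.9]
finger_gap: 0.0283
```

```bash
python3 - <<'E'
from h import *
to(.396,.219,.039,2.6)
E
```

```text
shift [0.2 0.3 0.2] turn 0.37950892366598055 now [0.3957 0.2188 0.0392] yang 3.0 tilt [-0. -0. -1.] gap 0.0283 t 4.475 F [-1.2  0.4  1.9] q6 0.35
```

Request:
step_arm:
  moves:
    - [0.34,0,0,-40,0]
    - [0.34,0,0,-90,0]
    - [0.34,30,0,-140,0]
    - [-1,80,0,-190,0]
    - [-1,130,0,-210,0]
    - [-1,190,0,-210,0]
    - [-1,250,0,-210,0]
    - [-1,300,10,-210,0]
    - [-1,300,10,-210,0]

```text
time: 5.6
tool_pos: [0.3897, 0.5211, 0.2477]
tool_rot: [0.0, 0.688, 0.726, -0.001]
contact_force: [-0.7, 0.0, 0.4]
finger_gap: 0.0854
```

```bash
python3 - <<'E'
from h import *
c=snap('top','top3'); im=c['frame']
cv2.imwrite('pics/c3.png',cv2.resize(im[140:250,130:270],None,fx=5,fy=5,interpolation=cv2.INTER_CUBIC)); snap('scene','s3')
to(.396,.219,.039,2.6)
E
```

```text
shift [-299.2   -9.6  209.9] turn 0.3981885781608696 now [0.3901 0.5186 0.2484] yang 3.0 tilt [-0.001 -0.002 -1.   ] gap 0.0853 t 5.7 F [ 0.3 -1.1  0.2] q6 0.8
```

View pics/c3.png

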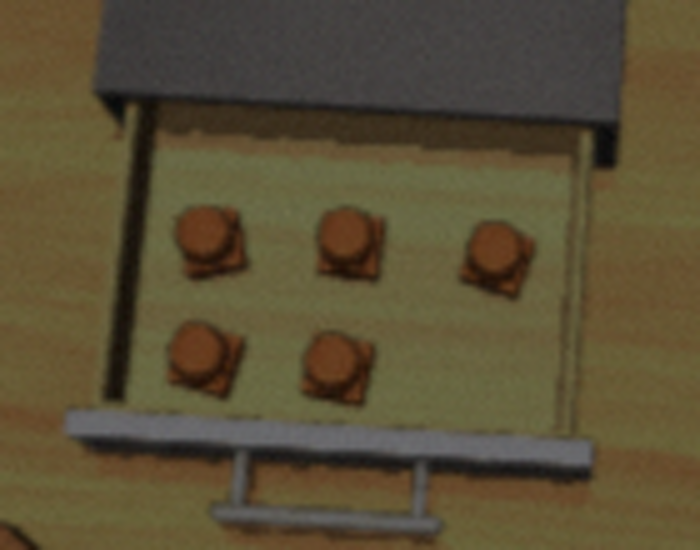

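View pics/s3.png

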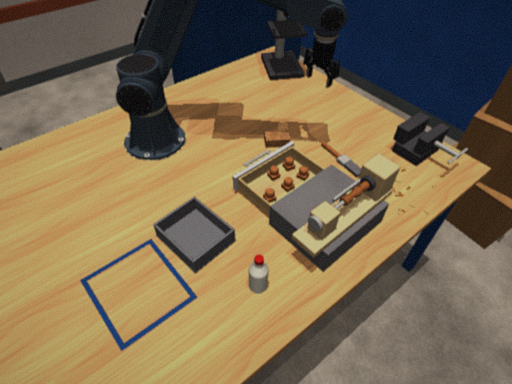

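Request:
step_arm:
  moves:
    - [-1,-60,14,0,0]
    - [-1,-120,28,0,0]
    - [-1,-180,42,-20,0]
    - [-1,-240,56,-40,0]
    - [-1,-300,70,-40,0]
    - [-1,-360,80,-40,0]
    - [-1,-400,85,-40,0]
    - [-1,-400,85,-40,0]

```text
time: 6.7
tool_pos: [0.4956, 0.1208, 0.2895]
tool_rot: [0.0, 0.69, 0.724, -0.0]
contact_force: [-0.0, 0.8, -0.1]
finger_gap: 0.0857
```

```bash
python3 - <<'E'
from h import *
c=wsnap('w4')
to(.396,.219,.039,2.6)
cv2.imwrite('pics/w4b.png',cv2.resize(c['frame'],None,fx=1.56,fy=1.56,interpolation=cv2.INTER_CUBIC))
E
```

```text
shift [101.4 -94.7 250.5] turn 0.1800606584222919 now [0.4955 0.1223 0.2895] yang 2.8 tilt [-0. -0. -1.] gap 0.0851 t 6.75 F [-0.7  0.1  0.5] q6 0.1
```

View pics/w4b.png

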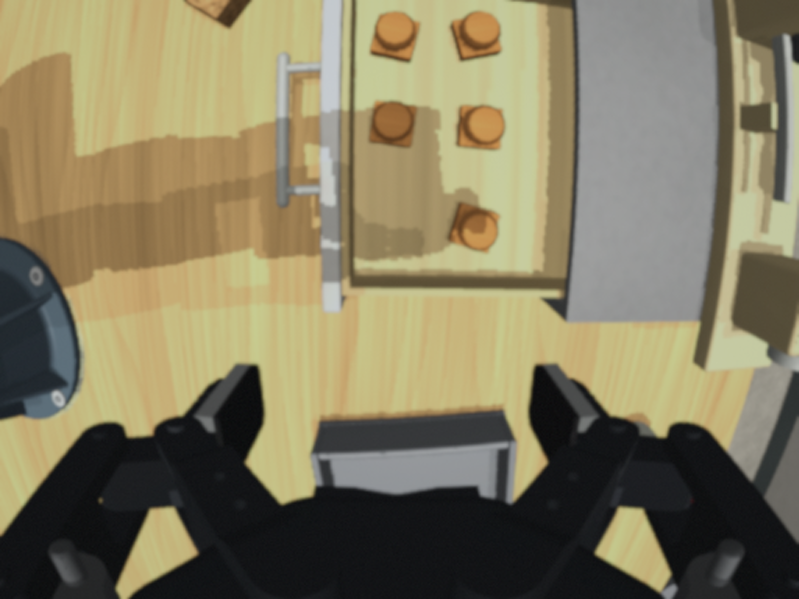

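```bash
python3 - <<'E'
from h import *
c=wsnap('w5'); im=c['frame']; hsv=cv2.cvtColor(im,cv2.COLOR_BGR2HSV)
k=512/799
P=lambda u,v,z: np.round(pt(c,u*k,v*k,z),4)
for n,u,v in [('A',396,30),('B',480,30),('C',393,120),('D',485,125),('E',479,229)]: print(n,P(u,v,.055))
print('cabfront',P(571,150,.095),P(577,40,.095),P(567,280,.095),'panel outer top',P(322,120,.082),'inner',P(343,120,.082),P(327,270,.082))
print('handle',P(283,130,.057))
print('left wall?',P(460,293,.071))
def ang(a,b,z=.022):
    d=P(*b,z)-P(*a,z); return np.degrees(np.arctan2(d[1],d[0]))
print(ang((372,50),(412,59)),ang((462,58),(500,48)),ang((371,143),(411,146)),ang((459,146),(500,149)),ang((450,237),(489,250)))
t=snap('top','top4')
K=lambda u,v,z: np.round(pt(t,130+u/5,140+v/5,z),4)
for n,u,v in [('A',196,350),('B',203,234),('C',331,358),('D',344,234),('E',494,249)]: print(n,K(u,v,.056))
E
```

```text
A [0.4861 0.3088 0.055 ]
B [0.5546 0.3146 0.055 ]
C [0.4874 0.2318 0.055 ]
D [0.5619 0.233  0.055 ]
E [0.5625 0.1469 0.055 ]
cabfront [0.6221 0.2169 0.095 ] [0.624  0.3049 0.095 ] [0.6293 0.1165 0.095 ] panel outer top [0.4346 0.2272 0.082 ] inner [0.4505 0.2274 0.082 ] [0.442  0.1119 0.082 ]
handle [0.3985 0.2218 0.057 ]
left wall? [0.5483 0.0957 0.071 ]
-11.029531223980511 21.85966648662459 -1.8052865215132008 0.7742201649280623 -14.697319279511918
A [0.4845 0.3077 0.056 ]
B [0.5527 0.3134 0.056 ]
C [0.4876 0.2302 0.056 ]
D [0.5608 0.2321 0.056 ]
E [0.5605 0.1445 0.056 ]
```

The wrist view shows five feet, with buns at about (396,30), (480,30), (393,120), (485,125) and (479,229) in the enlarged picture. Both cameras agree on their positions. I'm not sure the tray reached its stop, so I'll re-grip the handle and test it.

```bash
python3 - <<'E'
from h import *
to(.398,.219,.04,2.8)
c=snap('scene','s5')
E
```

```text
shift [ 99.8 -92.5 249.5] turn 0.14697206175077326 now [0.4955 0.124  0.2894] yang 2.9 tilt [ 0.  0. -1.] gap 0.0856 t 6.85 F [ 0.6  0.7 -0.6] q6 0.1
```

Request:
step_arm:
  moves:
    - [0.34,40,-40,40,0]
    - [0.34,80,-80,80,0]
    - [0.34,100,-92,120,0]
    - [0.34,100,-92,170,0]
    - [0.34,100,-92,215,0]
    - [0.34,100,-92,249,0]
    - [0.34,100,-92,249,0]
    - [1,100,-92,249,0]
    - [1,100,-92,249,0]
    - [1,100,-92,249,0]

```text
time: 8.15
tool_pos: [0.3988, 0.2198, 0.0404]
tool_rot: [-0.0, 0.688, 0.725, 0.0]
contact_force: [-1.7, 6.8, -2.0]
finger_gap: 0.0097
```

Request:
step_arm:
  moves:
    - [1,0,4,0,0]
    - [1,0,10,0,0]
    - [1,0,10,0,0]

```text
time: 8.52
tool_pos: [0.4092, 0.2202, 0.0404]
tool_rot: [0.0, 0.689, 0.725, 0.001]
contact_force: [1.1, 5.5, -2.3]
finger_gap: 0.0095
```

Request:
step_arm:
  moves:
    - [1,0,-3,0,0]
    - [1,0,-6,0,0]

```text
time: 8.78
tool_pos: [0.403, 0.22, 0.0404]
tool_rot: [0.0, 0.689, 0.725, 0.001]
contact_force: [0.4, 6.5, -3.2]
finger_gap: 0.0097
```

Request:
step_arm:
  moves:
    - [1,0,-3,0,0]
    - [1,0,-5,0,0]
    - [1,0,-5,0,0]

```text
time: 9.15
tool_pos: [0.3977, 0.2198, 0.0404]
tool_rot: [-0.0, 0.689, 0.725, 0.0]
contact_force: [-1.4, 7.3, -2.2]
finger_gap: 0.0095
```

Request:
step_arm:
  moves:
    - [1,0,-2,0,0]
    - [1,0,-4,0,0]
    - [1,0,-4,0,0]

```text
time: 9.52
tool_pos: [0.3968, 0.2198, 0.0405]
tool_rot: [0.002, 0.688, 0.725, 0.003]
contact_force: [16.4, 2.9, -18.9]
finger_gap: 0.0096
```

Request:
step_arm:
  moves:
    - [1,0,-2,0,0]
    - [1,0,-4,0,0]
    - [1,0,-4,0,0]

```text
time: 9.9
tool_pos: [0.3967, 0.22, 0.0408]
tool_rot: [0.004, 0.688, 0.725, 0.007]
contact_force: [38.8, -2.1, -37.2]
finger_gap: 0.0092
```

The tray was at its stop: sliding force is about 1 N, and the force rises sharply at x=0.397. Now I'll release the handle and rise.

Request:
step_arm:
  moves:
    - [1,0,6,0,0]
    - [0.34,0,8,0,0]
    - [0.34,0,8,0,0]
    - [0.34,0,8,0,0]
    - [0.34,0,8,-50,0]
    - [0.34,0,8,-110,0]
    - [-0.08,0,8,-130,-10]
    - [-0.08,0,8,-130,-20]
    - [-0.08,0,8,-130,-30]

```text
time: 11.02
tool_pos: [0.3978, 0.2191, 0.1706]
tool_rot: [0.0, 0.475, 0.88, 0.0]
contact_force: [0.3, -0.0, 0.3]
finger_gap: 0.046
```

```bash
python3 - <<'E'
from h import *
to(.4853,.3082,.12,79)
t=snap('top','top6')
k=np.array([(520,258),(712,255),(725,470),(530,478)],float)/3.3+[140,100]
w=np.array([pt(t,*p,.065)[:2] for p in k]); print(w, w.mean(0)); print(np.diff(w,axis=0))
im=t['frame']; cv2.imwrite('pics/c6.png',cv2.resize(im[165:255,285:450],None,fx=4.8,fy=4.8,interpolation=cv2.INTER_CUBIC))
cv2.imwrite('pics/c6b.png',cv2.resize(im[140:250,130:270],None,fx=5,fy=5,interpolation=cv2.INTER_CUBIC))
E
```

```text
shift [ 26.4 122.1  50.7] turn -45.68177623558395 now [0.3978 0.2191 0.1706] yang 33.3 tilt [ 0.001  0.    -1.   ] gap 0.046 t 11.025 F [ 0.3 -0.   0.3] q6 -0.18
[[ 0.6125074  -0.05042736]
 [ 0.63196274 -0.21817145]
 [ 0.44428529 -0.23678083]
 [ 0.42130224 -0.07281707]] [ 0.52751442 -0.14454918]
[[ 0.01945534 -0.1677441 ]
 [-0.18767745 -0.01860938]
 [-0.02298304  0.16396376]]
```

View pics/c6.png

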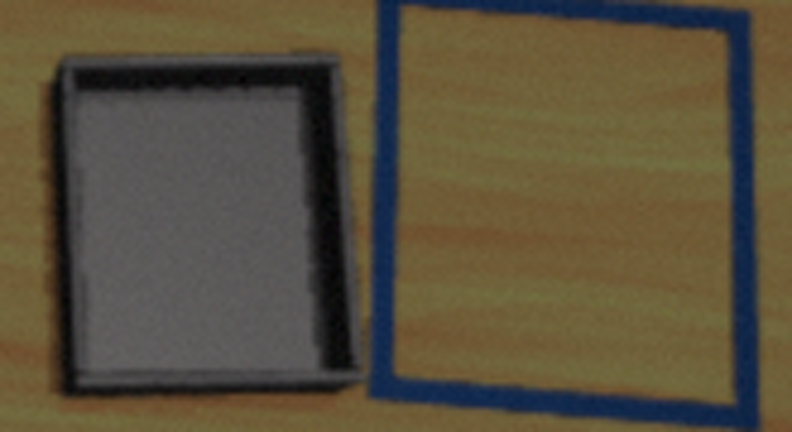

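View pics/c6b.png

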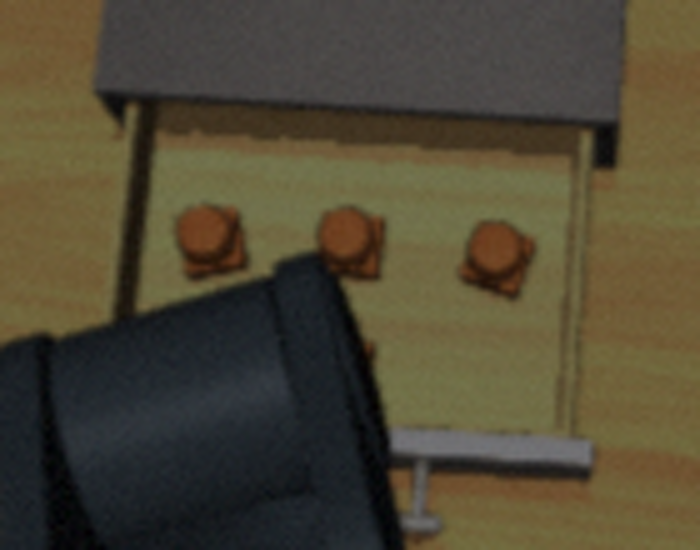

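Request:
step_arm:
  moves:
    - [-0.08,7,30,0,-10]
    - [-0.08,13,60,0,-20]
    - [-0.08,20,92,0,-30]
    - [-0.08,26,122,10,-40]
    - [-0.08,26,122,40,-46]
    - [-0.08,26,122,50,-46]
    - [-0.08,26,122,50,-46]

```text
time: 11.95
tool_pos: [0.4858, 0.3071, 0.1201]
tool_rot: [-0.001, 0.098, 0.995, -0.0]
contact_force: [0.2, 0.3, 0.3]
finger_gap: 0.0462
```

```bash
python3 - <<'E'
from h import *
to(.4853,.3082,.027,79)
c=wsnap('w7')
E
```

```text
shift [ 0.6  1.1 93.1] turn -0.22567738684739425 now [0.4858 0.3071 0.1201] yang 78.8 tilt [-0.001 -0.001 -1.   ] gap 0.0462 t 11.95 F [0.2 0.3 0.3] q6 -0.89
```

View pics/w7.png

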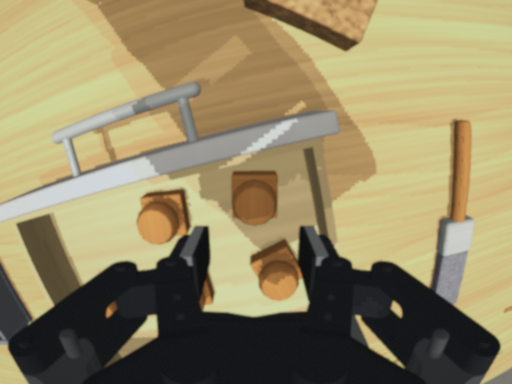

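Foot A at (254,200) sits square between the jaws, so I'll descend and grip it.

Request:
step_arm:
  moves:
    - [-0.08,0,1,35,0]
    - [-0.08,0,1,65,0]
    - [-0.08,0,1,85,0]
    - [-0.08,0,1,93,0]
    - [-0.08,0,1,93,0]
    - [1,0,1,93,0]
    - [1,0,1,93,0]
    - [1,0,1,93,0]
  squeeze: 40

```text
time: 13.0
tool_pos: [0.4871, 0.3087, 0.0284]
tool_rot: [0.001, 0.096, 0.995, 0.001]
contact_force: [0.4, -1.1, 6.5]
finger_gap: 0.0349
```

Request:
step_arm:
  moves:
    - [1,0,0,-40,0]
    - [1,0,0,-90,0]
    - [1,0,0,-120,0]
    - [1,0,0,-130,0]

```text
time: 13.5
tool_pos: [0.4869, 0.3087, 0.1592]
tool_rot: [0.001, 0.096, 0.995, 0.001]
contact_force: [-0.9, -0.0, -0.5]
finger_gap: 0.0348
```

```bash
cat >>h.py <<'E'
def tp(lx,ly,cx=.527,cy=-.1445,a=6.3):
    a=np.radians(a); return cx+lx*np.cos(a)-ly*np.sin(a), cy+lx*np.sin(a)+ly*np.cos(a)
E
python3 - <<'E'
from h import *
x,y=tp(-.055,-.036); print(x,y)
to(x,y,.13,96)
E
```

```text
0.4762825826492428 -0.18631798150639395
shift [ -84.2 -488.    28.5] turn -17.027308195321723 now [0.4869 0.3087 0.1592] yang 79.0 tilt [ 0.003  0.001 -1.   ] gap 0.0348 t 13.5 F [-0.9 -0.  -0.5] q6 -0.89
```

Request:
step_arm:
  moves:
    - [1,-9,-52,0,0]
    - [1,-19,-110,0,-3]
    - [1,-29,-168,0,-6]
    - [1,-39,-226,0,-9]
    - [1,-49,-284,0,-12]
    - [1,-59,-342,0,-15]
    - [1,-69,-400,0,-17]
    - [1,-79,-458,10,-17]
    - [1,-84,-488,28,-17]
    - [1,-84,-488,28,-17]

```text
time: 14.75
tool_pos: [0.4742, -0.1879, 0.1273]
tool_rot: [-0.002, -0.051, 0.999, 0.001]
contact_force: [0.7, 0.1, 0.4]
finger_gap: 0.0349
```

```bash
python3 - <<'E'
from h import *
x,y=tp(-.055,-.036)
to(x,y,.020,96); wsnap('w8')
E
```

```text
shift [ -2.5   1.1 107.3] turn -0.189266783458379 now [ 0.4742 -0.1879  0.1273] yang 95.8 tilt [-0.003  0.002 -1.   ] gap 0.0349 t 14.75 F [0.7 0.1 0.4] q6 -2.14
```

View pics/w8.png

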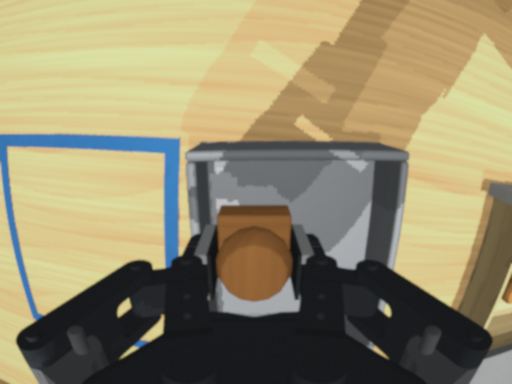

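Request:
step_arm:
  moves:
    - [1,-2,1,50,0]
    - [1,-2,1,85,0]
    - [1,-2,1,103,0]
    - [1,-2,1,110,0]
    - [1,-2,1,110,0]
    - [-0.08,-2,1,110,0]
    - [-0.08,-2,1,110,0]
    - [-0.08,-2,1,60,0]
    - [-0.08,-2,1,0,0]
    - [-0.08,-2,1,-30,0]

```text
time: 16.05
tool_pos: [0.4784, -0.1862, 0.1629]
tool_rot: [0.002, -0.052, 0.999, -0.001]
contact_force: [-0.2, 0.0, -1.2]
finger_gap: 0.0462
```

```bash
python3 - <<'E'
from h import *
to(.487,.231,.12,88)
E
```

```text
shift [-51.8 414.1  41.9] turn 7.974010828833968 now [ 0.4784 -0.1862  0.1629] yang 96.0 tilt [ 0.004 -0.002 -1.   ] gap 0.0462 t 16.05 F [-0.2  0.  -1.2] q6 -2.14
```

Request:
step_arm:
  moves:
    - [-0.08,-6,52,0,2]
    - [-0.08,-13,110,0,4]
    - [-0.08,-20,168,0,6]
    - [-0.08,-28,226,0,8]
    - [-0.08,-35,284,0,8]
    - [-0.08,-43,342,0,8]
    - [-0.08,-50,400,20,8]
    - [-0.08,-52,414,42,8]
    - [-0.08,-52,414,42,8]

```text
time: 17.18
tool_pos: [0.4853, 0.2321, 0.1165]
tool_rot: [-0.001, 0.017, 1.0, -0.0]
contact_force: [-0.3, -0.3, 0.2]
finger_gap: 0.0461
```

```bash
python3 - <<'E'
from h import *
to(.4875,.231,.027,88); wsnap('w9'); snap('scene','s9')
E
```

```text
shift [-2.4 -1.  89.5] turn 0.0749832368570651 now [0.4853 0.2321 0.1165] yang 88.1 tilt [-0.002 -0.001 -1.   ] gap 0.0461 t 17.175 F [-0.3 -0.3  0.2] q6 -1.18
```

View pics/w9.png

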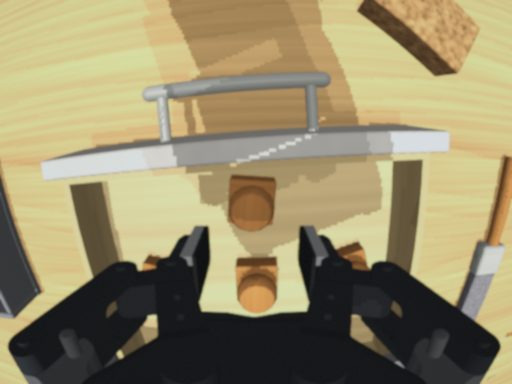

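View pics/s9.png

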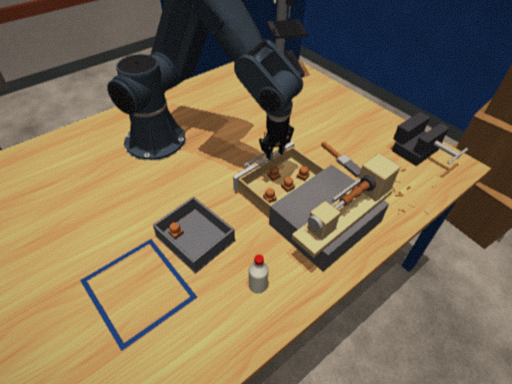

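Foot A stands in the tote at (175,230) in the scene view, and foot C is lined up at (251,203) in the wrist view.

Request:
step_arm:
  moves:
    - [-0.08,-1,-1,35,0]
    - [-0.08,-2,-1,65,0]
    - [-0.08,-2,-1,82,0]
    - [-0.08,-2,-1,89,0]
    - [-0.08,-2,-1,89,0]
    - [1,-2,-1,89,0]
    - [1,-2,-1,89,0]
    - [1,-2,-1,89,0]
    - [1,-2,-1,49,0]
    - [1,-2,-1,0,0]

```text
time: 18.52
tool_pos: [0.4875, 0.2304, 0.1182]
tool_rot: [-0.001, 0.018, 1.0, -0.0]
contact_force: [0.7, -0.1, -0.2]
finger_gap: 0.035
```

Request:
step_arm:
  moves:
    - [1,0,0,-30,0]
    - [1,0,0,-40,0]

```text
time: 18.77
tool_pos: [0.4886, 0.2309, 0.1593]
tool_rot: [0.002, 0.018, 1.0, 0.001]
contact_force: [-0.0, -1.0, -0.7]
finger_gap: 0.035
```

```bash
python3 - <<'E'
from h import *
x,y=tp(-.0,-.036)
to(x,y,.13,96)
t=snap('top','top9'); im=t['frame']
cv2.imwrite('pics/c9.png',cv2.resize(im[165:255,285:450],None,fx=4.8,fy=4.8,interpolation=cv2.INTER_CUBIC))
E
```

```text
shift [ -56.7 -409.5   28.9] turn -8.016561141415991 now [0.4886 0.2309 0.1593] yang 88.0 tilt [ 0.003  0.001 -1.   ] gap 0.035 t 18.775 F [-0.  -1.  -0.7] q6 -1.18
```

View pics/c9.png

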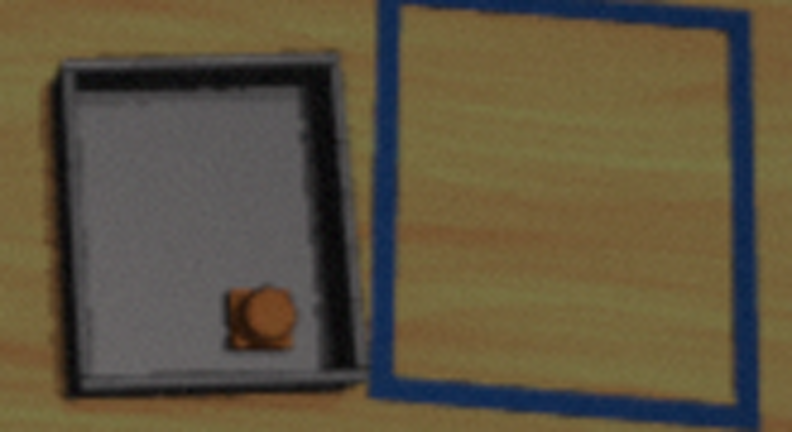

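Request:
step_arm:
  moves:
    - [1,-7,-50,0,-2]
    - [1,-15,-108,0,-4]
    - [1,-23,-166,0,-6]
    - [1,-31,-224,0,-8]
    - [1,-39,-282,0,-8]
    - [1,-47,-340,5,-8]
    - [1,-55,-398,15,-8]
    - [1,-57,-410,28,-8]
    - [1,-57,-410,28,-8]

```text
time: 19.95
tool_pos: [0.5294, -0.1809, 0.1273]
tool_rot: [-0.002, -0.052, 0.999, 0.001]
contact_force: [-0.3, -0.3, -0.7]
finger_gap: 0.035
```

```bash
python3 - <<'E'
from h import *
x,y=tp(-.0,-.036)
to(x,y,.017,96)
E
```

```text
shift [ -2.    0.2 110.2] turn -0.08758723614590735 now [ 0.5294 -0.1809  0.1273] yang 95.9 tilt [-0.003  0.002 -1.   ] gap 0.035 t 19.95 F [-0.3 -0.3 -0.7] q6 -2.09
```

Request:
step_arm:
  moves:
    - [1,-2,0,50,0]
    - [1,-2,0,85,0]
    - [1,-2,0,103,0]
    - [1,-2,0,110,0]
    - [1,-2,0,110,0]
    - [-0.08,-2,0,110,0]
    - [-0.08,-2,0,110,0]
    - [-0.08,-2,0,60,0]
    - [-0.08,-2,0,0,0]
    - [-0.08,-2,0,-30,0]

```text
time: 21.2
tool_pos: [0.5337, -0.1815, 0.1634]
tool_rot: [0.002, -0.052, 0.999, -0.001]
contact_force: [-0.1, 0.7, -0.6]
finger_gap: 0.046
```

```bash
python3 - <<'E'
from h import *
to(.561,.2325,.12,91)
E
```

```text
shift [-70.1 409.   42.5] turn 4.981415801504852 now [ 0.5337 -0.1815  0.1634] yang 96.0 tilt [ 0.005 -0.002 -1.   ] gap 0.046 t 21.2 F [-0.1  0.7 -0.6] q6 -2.09
```

Request:
step_arm:
  moves:
    - [-0.08,-8,50,0,1]
    - [-0.08,-18,108,0,2]
    - [-0.08,-28,166,0,3]
    - [-0.08,-38,224,0,4]
    - [-0.08,-48,282,0,5]
    - [-0.08,-58,340,0,5]
    - [-0.08,-68,398,20,5]
    - [-0.08,-70,409,42,5]
    - [-0.08,-70,409,42,5]

```text
time: 22.32
tool_pos: [0.5586, 0.2329, 0.1161]
tool_rot: [-0.001, -0.009, 1.0, -0.001]
contact_force: [1.0, -0.0, -0.3]
finger_gap: 0.0464
```

```bash
python3 - <<'E'
from h import *
to(.5613,.2325,.027,91); wsnap('w10')
E
```

```text
shift [-2.8 -0.4 89.1] turn 0.0435805519999235 now [0.5586 0.2329 0.1161] yang 91.0 tilt [-0.002 -0.001 -1.   ] gap 0.0464 t 22.325 F [ 1.  -0.  -0.3] q6 -1.27
```

View pics/w10.png

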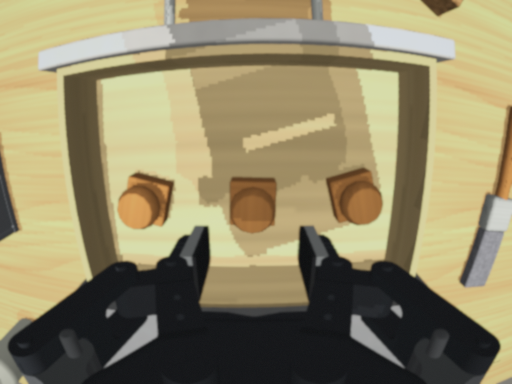

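Foot D is lined up at (253,205), with the two remaining feet at (145,203) and (357,198).

Request:
step_arm:
  moves:
    - [-0.08,-1,0,35,0]
    - [-0.08,-2,0,65,0]
    - [-0.08,-2,0,82,0]
    - [-0.08,-2,0,89,0]
    - [-0.08,-2,0,89,0]
    - [1,-2,0,89,0]
    - [1,-2,0,89,0]
    - [1,-2,0,89,0]
    - [1,-2,0,49,0]
    - [1,-2,0,0,0]

```text
time: 23.62
tool_pos: [0.5609, 0.233, 0.118]
tool_rot: [-0.001, -0.009, 1.0, -0.0]
contact_force: [-0.1, -0.7, 0.3]
finger_gap: 0.0347
```

Request:
step_arm:
  moves:
    - [1,0,0,-30,0]
    - [1,0,0,-40,0]

```text
time: 23.88
tool_pos: [0.5621, 0.2334, 0.1593]
tool_rot: [0.001, -0.009, 1.0, 0.0]
contact_force: [-0.5, 0.1, -1.1]
finger_gap: 0.0349
```

```bash
python3 - <<'E'
from h import *
x,y=tp(.055,-.036)
to(x,y,.13,96)
t=snap('top','top11'); im=t['frame']
cv2.imwrite('pics/c11.png',cv2.resize(im[165:255,285:450],None,fx=4.8,fy=4.8,interpolation=cv2.INTER_CUBIC))
E
```

```text
shift [ -16.4 -408.    29. ] turn -5.014504259019219 now [0.5621 0.2334 0.1593] yang 91.0 tilt [ 0.003  0.001 -1.   ] gap 0.0349 t 23.875 F [-0.5  0.1 -1.1] q6 -1.27
```

View pics/c11.png

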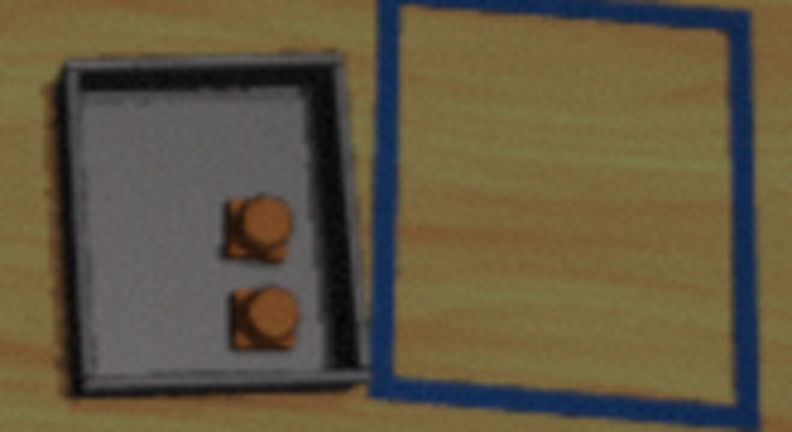

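Request:
step_arm:
  moves:
    - [1,-2,-50,0,-2]
    - [1,-4,-108,0,-4]
    - [1,-6,-166,0,-5]
    - [1,-8,-224,0,-5]
    - [1,-10,-282,0,-5]
    - [1,-12,-340,5,-5]
    - [1,-14,-398,15,-5]
    - [1,-17,-409,28,-5]
    - [1,-17,-409,28,-5]

```text
time: 25.05
tool_pos: [0.5844, -0.1753, 0.127]
tool_rot: [-0.002, -0.052, 0.999, 0.001]
contact_force: [0.2, -0.0, -0.6]
finger_gap: 0.0345
```

```bash
python3 - <<'E'
from h import *
x,y=tp(.055,-.034,cy=-.1465)
to(x,y,.018,96);wsnap('w12')
E
```

```text
shift [ -1.4   0.8 109. ] turn -0.08188780294364051 now [ 0.5844 -0.1753  0.127 ] yang 95.9 tilt [-0.003  0.002 -1.   ] gap 0.0345 t 25.05 F [ 0.2 -0.  -0.6] q6 -2.04
```

View pics/w12.png

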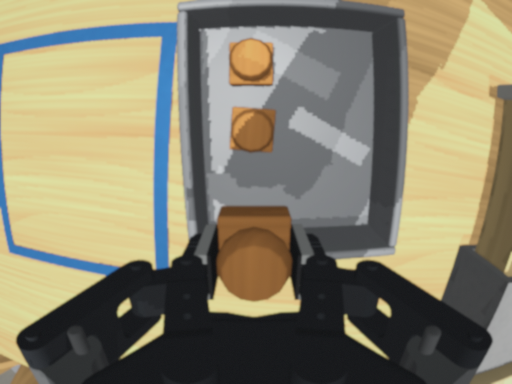

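Request:
step_arm:
  moves:
    - [1,-1,1,50,0]
    - [1,-1,1,85,0]
    - [1,-1,1,102,0]
    - [1,-1,1,109,0]
    - [1,-1,1,109,0]
    - [-0.08,-1,1,109,0]
    - [-0.08,-1,1,109,0]
    - [-0.08,-1,1,60,0]
    - [-0.08,-1,1,0,0]
    - [-0.08,-1,1,-30,0]

```text
time: 26.35
tool_pos: [0.5873, -0.1748, 0.1632]
tool_rot: [0.002, -0.052, 0.999, -0.001]
contact_force: [0.0, 0.1, 0.8]
finger_gap: 0.0463
```

```bash
python3 - <<'E'
from h import *
to(.5613,.1455,.12,75)
E
```

```text
shift [ -7.3 321.4  42.5] turn 20.971511093216748 now [ 0.5873 -0.1748  0.1632] yang 96.0 tilt [ 0.004 -0.002 -1.   ] gap 0.0463 t 26.35 F [0.  0.1 0.8] q6 -2.04
```

Request:
step_arm:
  moves:
    - [-0.08,-1,50,0,4]
    - [-0.08,-2,108,0,8]
    - [-0.08,-4,166,0,12]
    - [-0.08,-5,224,0,16]
    - [-0.08,-6,282,0,20]
    - [-0.08,-9,321,10,21]
    - [-0.08,-9,321,42,21]
    - [-0.08,-9,321,42,21]

```text
time: 27.35
tool_pos: [0.5606, 0.1459, 0.116]
tool_rot: [-0.002, 0.13, 0.991, -0.001]
contact_force: [0.5, 0.2, 0.2]
finger_gap: 0.0457
```

```bash
python3 - <<'E'
from h import *
to(.5615,.1455,.027,75); wsnap('w13')
E
```

```text
shift [-1.2  0.  89. ] turn 0.016018205864952506 now [0.5606 0.1459 0.116 ] yang 75.0 tilt [-0.003 -0.001 -1.   ] gap 0.0457 t 27.35 F [0.5 0.2 0.2] q6 -1.14
```

View pics/w13.png

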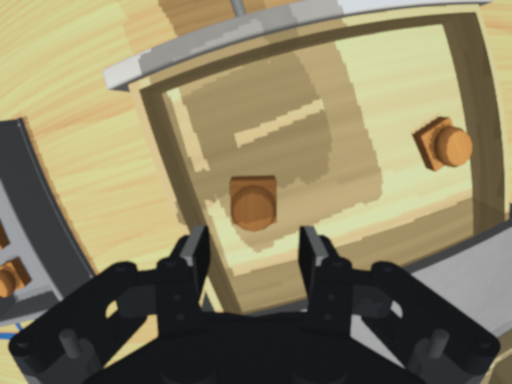

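Request:
step_arm:
  moves:
    - [-0.08,-1,0,35,0]
    - [-0.08,-1,0,65,0]
    - [-0.08,-1,0,82,0]
    - [-0.08,-1,0,89,0]
    - [-0.08,-1,0,89,0]
    - [1,-1,0,89,0]
    - [1,-1,0,89,0]
    - [1,-1,0,89,0]
    - [1,-1,0,49,0]
    - [1,-1,0,0,0]

```text
time: 28.65
tool_pos: [0.5623, 0.1454, 0.118]
tool_rot: [-0.001, 0.131, 0.991, -0.0]
contact_force: [0.5, 0.6, -0.1]
finger_gap: 0.0348
```

Request:
step_arm:
  moves:
    - [1,0,0,-30,0]
    - [1,0,0,-40,0]

```text
time: 28.9
tool_pos: [0.5635, 0.1457, 0.1593]
tool_rot: [0.001, 0.131, 0.991, 0.0]
contact_force: [0.3, 0.2, -0.1]
finger_gap: 0.0347
```

```bash
python3 - <<'E'
from h import *
x,y=tp(.04,.036,cy=-.1465)
to(x,y,.13,96)
t=snap('top','top14'); im=t['frame']
cv2.imwrite('pics/c14.png',cv2.resize(im[165:255,285:450],None,fx=4.8,fy=4.8,interpolation=cv2.INTER_CUBIC))
E
```

```text
shift [ -64.6 -243.6   29.1] turn -21.017076711558133 now [0.5635 0.1457 0.1593] yang 75.0 tilt [ 0.003  0.001 -1.   ] gap 0.0347 t 28.9 F [ 0.3  0.2 -0.1] q6 -1.14
```

View pics/c14.png

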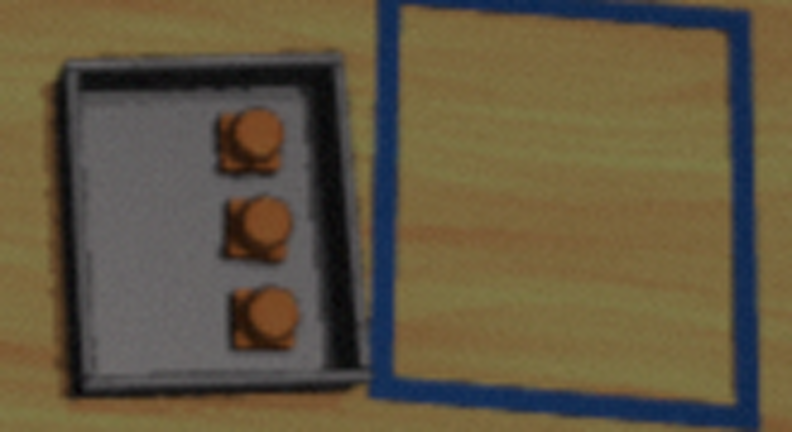

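Request:
step_arm:
  moves:
    - [1,-12,-46,0,-5]
    - [1,-26,-100,0,-10]
    - [1,-40,-154,0,-15]
    - [1,-55,-208,5,-21]
    - [1,-65,-244,15,-21]
    - [1,-65,-244,28,-21]
    - [1,-65,-244,28,-21]

```text
time: 29.82
tool_pos: [0.5613, -0.1063, 0.1273]
tool_rot: [-0.002, -0.052, 0.999, 0.001]
contact_force: [-0.7, 0.4, 0.1]
finger_gap: 0.0348
```

```bash
python3 - <<'E'
from h import *
x,y=tp(.04,.036,cy=-.1465)
to(x,y,.018,96);wsnap('w15')
E
```

```text
shift [ -1.8  -0.4 109.3] turn -0.03044175096198387 now [ 0.5613 -0.1063  0.1273] yang 96.0 tilt [-0.003  0.001 -1.   ] gap 0.0348 t 29.825 F [-0.7  0.4  0.1] q6 -1.94
```

View pics/w15.png

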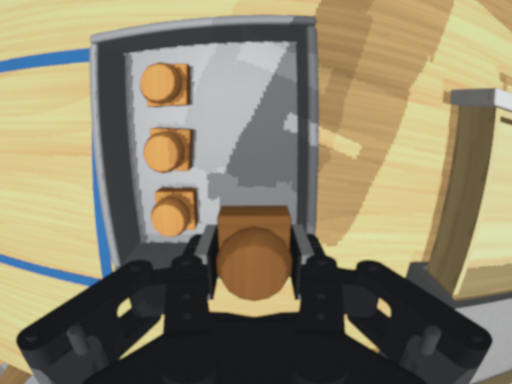

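Request:
step_arm:
  moves:
    - [1,-2,-3,50,0]
    - [1,-2,-3,85,0]
    - [1,-2,-3,102,0]
    - [1,-2,-3,109,0]
    - [1,-2,-3,109,0]
    - [-0.08,-2,-3,109,0]
    - [-0.08,-2,-3,109,0]
    - [-0.08,-2,-3,60,0]
    - [-0.08,-2,-3,0,0]
    - [-0.08,-2,-3,-30,0]

```text
time: 31.12
tool_pos: [0.5655, -0.1099, 0.1628]
tool_rot: [0.002, -0.052, 0.999, -0.001]
contact_force: [1.0, -0.2, -0.4]
finger_gap: 0.0462
```

```bash
python3 - <<'E'
from h import *
to(.5535,.314,.12,108)
E
```

```text
shift [-32.  422.9  42.4] turn -12.022383946705276 now [ 0.5655 -0.1099  0.1628] yang 96.0 tilt [ 0.004 -0.001 -1.   ] gap 0.0462 t 31.125 F [ 1.  -0.2 -0.4] q6 -1.95
```

Request:
step_arm:
  moves:
    - [-0.08,-4,50,0,9]
    - [-0.08,-8,104,0,19]
    - [-0.08,-12,158,0,29]
    - [-0.08,-16,212,0,39]
    - [-0.08,-21,266,0,49]
    - [-0.08,-25,320,0,59]
    - [-0.08,-29,374,0,69]
    - [-0.08,-32,423,10,78]
    - [-0.08,-32,423,42,78]
    - [-0.08,-32,423,42,78]

```text
time: 32.38
tool_pos: [0.551, 0.314, 0.1154]
tool_rot: [-0.001, 0.588, 0.809, -0.002]
contact_force: [0.3, 0.1, 0.7]
finger_gap: 0.0459
```

```bash
python3 - <<'E'
from h import *
to(.5537,.314,.027,18); wsnap('w16')
E
```

```text
shift [-0.8  3.  88.4] turn 0.03328953688443903 now [0.551  0.314  0.1154] yang 18.0 tilt [-0.004 -0.002 -1.   ] gap 0.0459 t 32.375 F [0.3 0.1 0.7] q6 0.13
```

View pics/w16.png

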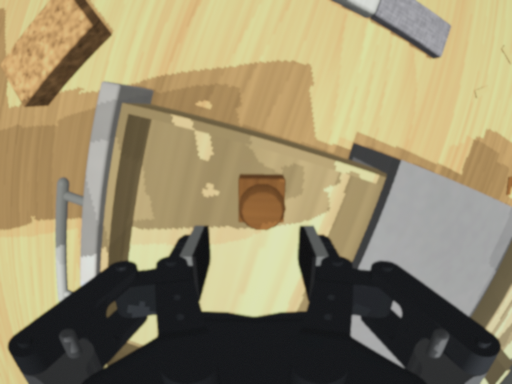

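Request:
step_arm:
  moves:
    - [-0.08,-1,3,35,0]
    - [-0.08,-1,3,65,0]
    - [-0.08,-1,3,82,0]
    - [-0.08,-1,3,88,0]
    - [-0.08,-1,3,88,0]
    - [1,-1,3,88,0]
    - [1,-1,3,88,0]
    - [1,-1,3,88,0]
    - [1,-1,3,48,0]
    - [1,-1,3,0,0]

```text
time: 33.67
tool_pos: [0.5551, 0.314, 0.118]
tool_rot: [-0.0, 0.588, 0.809, -0.001]
contact_force: [0.3, 0.4, 0.4]
finger_gap: 0.0348
```

Request:
step_arm:
  moves:
    - [1,0,0,-30,0]
    - [1,0,0,-40,0]

```text
time: 33.92
tool_pos: [0.5562, 0.3146, 0.1594]
tool_rot: [0.001, 0.588, 0.809, 0.001]
contact_force: [-0.9, 0.2, -1.1]
finger_gap: 0.0347
```

```bash
python3 - <<'E'
from h import *
x,y=tp(-.035,.034,cy=-.1465)
to(x,y,.13,6)
t=snap('top','top17'); im=t['frame']
cv2.imwrite('pics/c17.png',cv2.resize(im[165:255,285:450],None,fx=4.8,fy=4.8,interpolation=cv2.INTER_CUBIC))
E
```

```text
shift [-389.2 -197.6   28.6] turn 11.9829826551873 now [0.5562 0.3146 0.1594] yang 18.0 tilt [ 0.003  0.001 -1.   ] gap 0.0347 t 33.925 F [-0.9  0.2 -1.1] q6 0.13
```

View pics/c17.png

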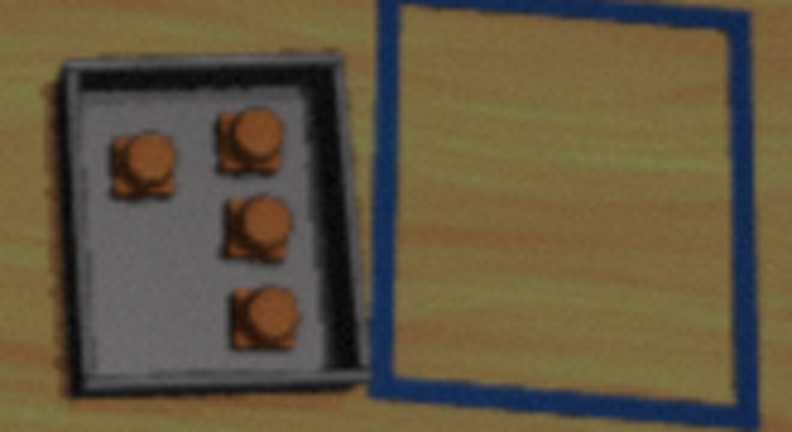

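Request:
step_arm:
  moves:
    - [1,-45,-23,0,2]
    - [1,-97,-49,0,5]
    - [1,-149,-75,0,8]
    - [1,-201,-102,0,12]
    - [1,-253,-128,0,12]
    - [1,-305,-155,0,12]
    - [1,-357,-181,0,12]
    - [1,-389,-198,10,12]
    - [1,-389,-198,28,12]
    - [1,-389,-198,28,12]

```text
time: 35.22
tool_pos: [0.486, -0.1168, 0.1274]
tool_rot: [-0.002, 0.67, 0.743, -0.001]
contact_force: [-1.4, 0.5, -0.2]
finger_gap: 0.0351
```

```bash
python3 - <<'E'
from h import *
x,y=tp(-.035,.034,cy=-.1465)
to(x,y,.018,6);wsnap('w18')
t=snap('top','top18'); im=t['frame']
cv2.imwrite('pics/c18.png',cv2.resize(im[140:250,130:270],None,fx=5,fy=5,interpolation=cv2.INTER_CUBIC))
E
```

```text
shift [ -0.2   2.9 109.4] turn -0.06894828643424944 now [ 0.486  -0.1168  0.1274] yang 5.9 tilt [-0.004  0.001 -1.   ] gap 0.0351 t 35.225 F [-1.4  0.5 -0.2] q6 -0.43
```

View pics/w18.png

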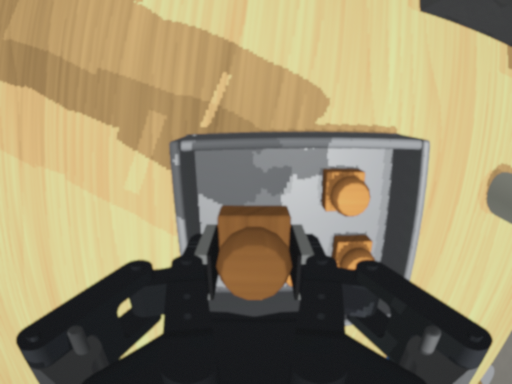

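View pics/c18.png

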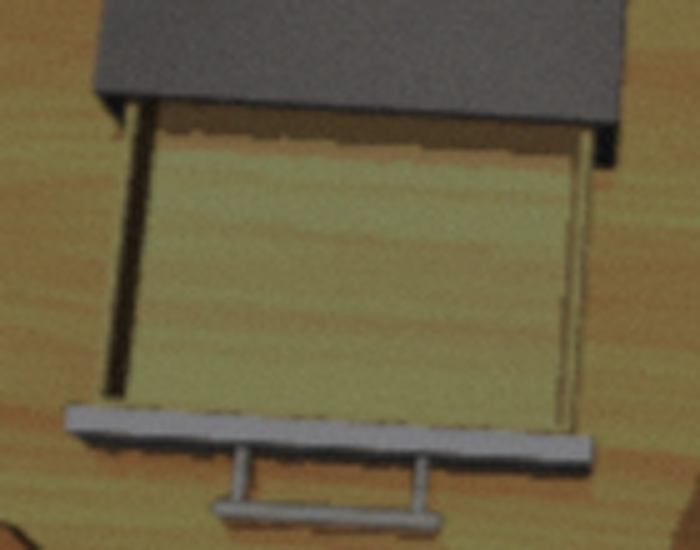

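The tray is empty, and the last foot sits between the jaws at (254,255) over the tote, so I'll place it.

Request:
step_arm:
  moves:
    - [1,0,3,50,0]
    - [1,0,3,85,0]
    - [1,0,3,102,0]
    - [1,0,3,109,0]
    - [1,0,3,109,0]
    - [-0.08,0,3,109,0]
    - [-0.08,0,3,109,0]
    - [-0.08,0,3,60,0]
    - [-0.08,0,3,0,0]
    - [-0.08,0,3,-60,0]

```text
time: 36.58
tool_pos: [0.4901, -0.1165, 0.1916]
tool_rot: [0.0, 0.669, 0.743, 0.0]
contact_force: [-0.1, 0.5, -0.1]
finger_gap: 0.0461
```

Request:
step_arm:
  moves:
    - [1,40,0,-70,0]
    - [1,90,0,-80,0]
    - [1,140,0,-80,0]
    - [1,180,0,-80,0]

```text
time: 37.08
tool_pos: [0.4712, 0.0642, 0.2703]
tool_rot: [0.001, 0.669, 0.743, 0.001]
contact_force: [0.5, -0.2, -0.4]
finger_gap: -0.0004
```

```bash
python3 - <<'E'
from h import *
t=snap('top','top19'); im=t['frame']; to(.52,0,.04,96)
cv2.imwrite('pics/c19.png',cv2.resize(im[165:255,285:450],None,fx=4.8,fy=4.8,interpolation=cv2.INTER_CUBIC))
E
```

```text
shift [-72.3  41.8 230. ] turn -89.92989443744139 now [0.4706 0.0672 0.27  ] yang 6.1 tilt [ 0.001  0.002 -1.   ] gap -0.0 t 37.125 F [-1.   1.6  0.2] q6 -0.06
```

View pics/c19.png

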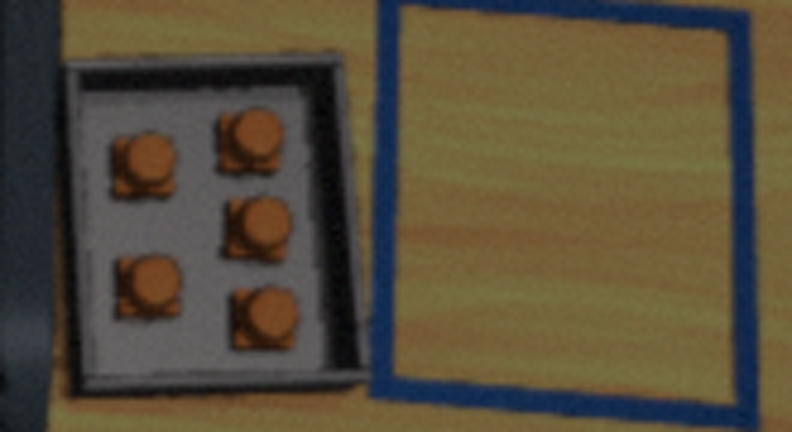

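```bash
cat >>h.py <<'E'
def rect(c,pts,z):
    w=np.array([pt(c,*p,z)[:2] for p in pts])  # TL,TR,BR,BL in top picture
    ctr=w.mean(0); ax=(w[0]+w[1]-w[2]-w[3]); ay=(w[0]+w[3]-w[1]-w[2])
    print('c',np.round(ctr,4),'yaw x',np.degrees(np.arctan2(ax[1],ax[0])).round(2),'yaw y',np.degrees(np.arctan2(-ay[0],ay[1])).round(2),'size',np.hypot(*ax)/2,np.hypot(*ay)/2)
    return ctr
E
python3 - <<'E'
from h import *
t=snap('top','top20')
f=lambda L:[(u/4.8+285,v/4.8+165) for u,v in L]
rect(t,f([(66,62),(341,55),(364,380),(80,388)]),.065)
rect(t,f([(388,2),(740,22),(748,416),(382,390)]),0)
im=t['frame']; cv2.imwrite('pics/c20.png',cv2.resize(im[150:262,285:455],None,fx=4.7,fy=4.7,interpolation=cv2.INTER_CUBIC))
E
```

```text
c [ 0.5267 -0.1472] yaw x 6.36 yaw y 7.22 size 0.19597466778239142 0.16597248894365735
c [ 0.5716 -0.3789] yaw x 0.97 yaw y 1.94 size 0.25111938638030207 0.22536249587587612
```

View pics/c20.png

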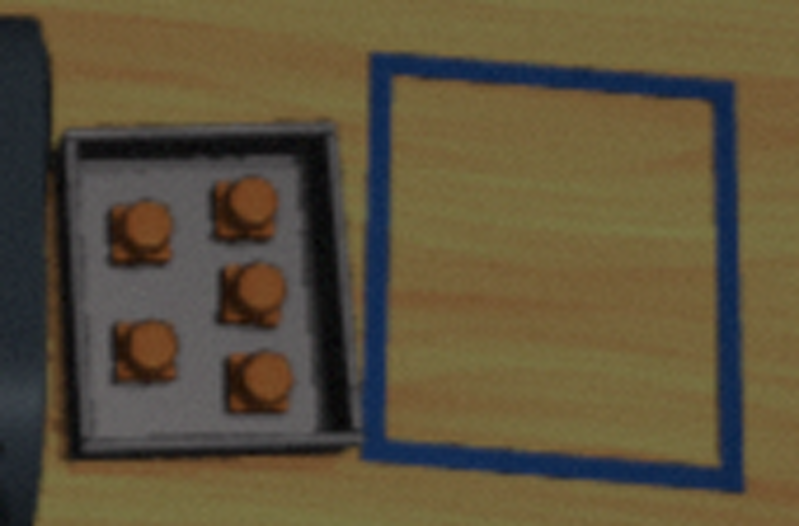

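```bash
python3 - <<'E'
from h import *
x,y=tp(0,.113,.527,-.1475,6.5); print(x,y)
to(x,y,.012,6)
E
```

```text
0.5142080368442266 -0.03522638030854561
shift [-104.6   32.   257.9] turn 0.16082921787739224 now [0.471  0.0652 0.2699] yang 6.2 tilt [ 0.001  0.001 -1.   ] gap -0.0002 t 37.175 F [ 0.2 -0.1  0.5] q6 -0.07
```

Request:
step_arm:
  moves:
    - [-1,-45,15,30,0]
    - [-1,-85,30,70,0]
    - [-1,-100,32,120,0]
    - [-1,-100,32,170,0]
    - [-1,-100,32,215,0]
    - [-1,-100,32,250,0]
    - [-1,-100,32,258,0]
    - [-1,-100,32,258,0]

```text
time: 38.17
tool_pos: [0.5142, -0.0341, 0.0119]
tool_rot: [0.0, 0.669, 0.743, 0.0]
contact_force: [1.1, 0.4, 0.4]
finger_gap: 0.0855
```

```bash
python3 - <<'E'
from h import *
to(.51,-.03,.012,6)
t=snap('top','top21');wsnap('w21')
im=t['frame']; cv2.imwrite('pics/c21.png',cv2.resize(im[150:262,255:455],None,fx=4,fy=4,interpolation=cv2.INTER_CUBIC))
E
```

```text
shift [ 4.5 -3.7 -0.1] turn -0.038112372653586135 now [ 0.5142 -0.0341  0.0119] yang 6.0 tilt [ 0. -0. -1.] gap 0.0855 t 38.175 F [1.1 0.4 0.4] q6 -0.26
```

View pics/c21.png

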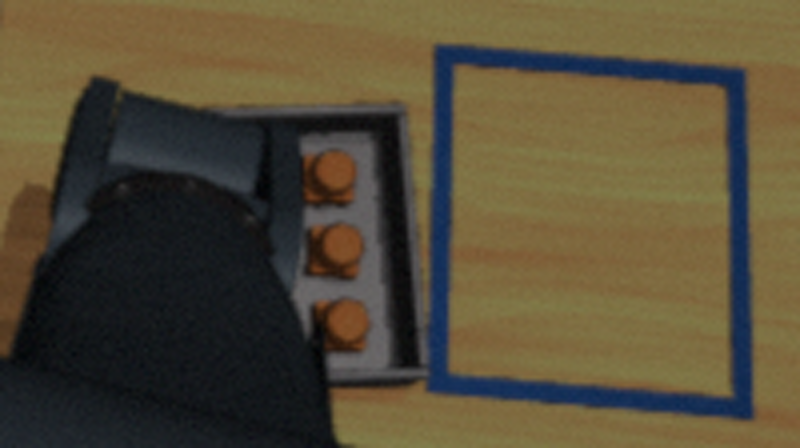

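View pics/w21.png

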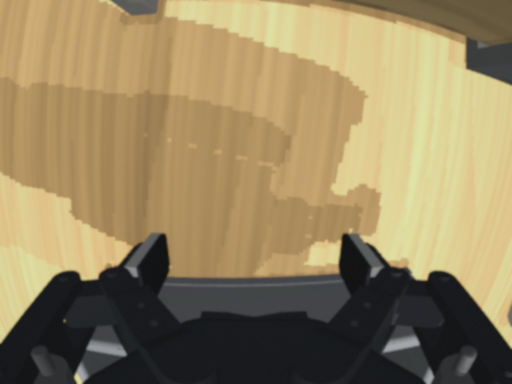

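Request:
step_arm:
  moves:
    - [-1,-8,0,0,0]
    - [-1,-16,0,0,0]
    - [-1,-26,0,0,0]
    - [-1,-38,0,0,0]
    - [-1,-52,0,0,0]
    - [-1,-66,0,0,0]
    - [-1,-80,0,0,0]
    - [-1,-94,0,0,0]
    - [-1,-106,0,0,0]
    - [-1,-112,0,0,0]

```text
time: 39.52
tool_pos: [0.5253, -0.1455, 0.0114]
tool_rot: [-0.0, 0.67, 0.743, 0.0]
contact_force: [-0.5, 5.4, 1.5]
finger_gap: 0.0858
```

```bash
python3 - <<'E'
from h import *
to(.51,-.03,.012,6)
t=snap('top','top22');wsnap('w22')
im=t['frame']; cv2.imwrite('pics/c22.png',cv2.resize(im[150:262,255:455],None,fx=4,fy=4,interpolation=cv2.INTER_CUBIC))
E
```

```text
shift [116.5  -3.3  -0.5] turn -0.060568981719939075 now [ 0.5253 -0.1455  0.0114] yang 5.9 tilt [-0.     0.001 -1.   ] gap 0.0858 t 39.525 F [-0.5  5.4  1.5] q6 -0.46
```

View pics/c22.png

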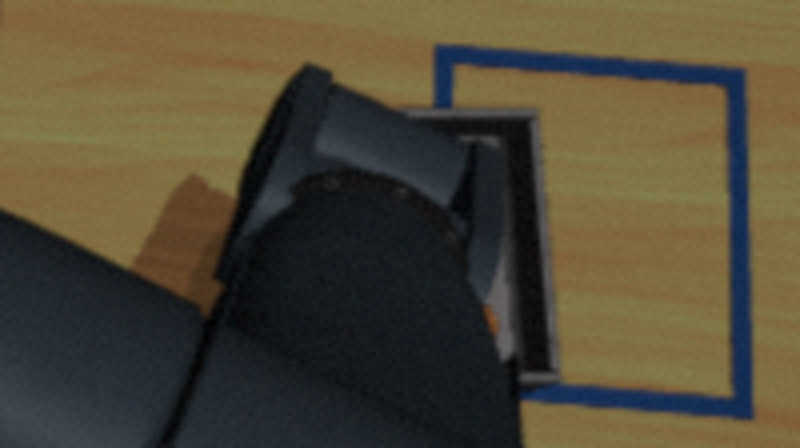

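View pics/w22.png

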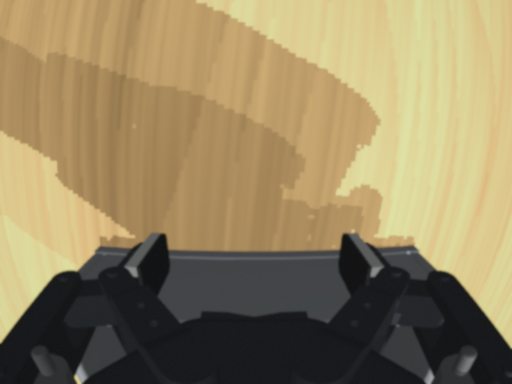

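```bash
python3 - <<'E'
from h import *
c=wsnap('w23')
for u,v in [(100,249),(254,252),(412,248)]: print(pt(c,u,v,.065))
t=snap('top','top23')
print(pt(t,538/4+255,112/4+150,.065),pt(t,557/4+255,380/4+150,.065))
E
```

```text
[ 0.46668537 -0.13311441  0.065     ]
[ 0.52317765 -0.12615814  0.065     ]
[ 0.58163855 -0.1209032   0.065     ]
[ 0.63948986 -0.31573301  0.065     ] [ 0.44659451 -0.3331884   0.065     ]
```

Request:
step_arm:
  moves:
    - [-1,-8,2,0,0]
    - [-1,-20,5,0,0]
    - [-1,-34,8,0,1]
    - [-1,-48,11,0,1]
    - [-1,-62,14,0,2]
    - [-1,-76,17,0,2]
    - [-1,-90,20,0,3]
    - [-1,-104,23,0,3]
    - [-1,-116,26,0,4]
    - [-1,-120,27,0,4]

```text
time: 40.98
tool_pos: [0.5647, -0.2619, 0.0111]
tool_rot: [-0.0, 0.695, 0.719, -0.0]
contact_force: [-1.9, 6.3, 2.3]
finger_gap: 0.0854
```

```bash
python3 - <<'E'
from h import *
to(.51,-.03,.012,6)
t=snap('top','top24');wsnap('w24')
im=t['frame']; cv2.imwrite('pics/c24.png',cv2.resize(im[150:262,275:475],None,fx=4,fy=4,interpolation=cv2.INTER_CUBIC))
E
```

```text
shift [233.6 -46.9  -0.7] turn -4.07779386799217 now [ 0.5647 -0.2619  0.0111] yang 1.9 tilt [-0.001  0.001 -1.   ] gap 0.0854 t 40.975 F [-1.9  6.3  2.3] q6 -0.54
```

View pics/c24.png

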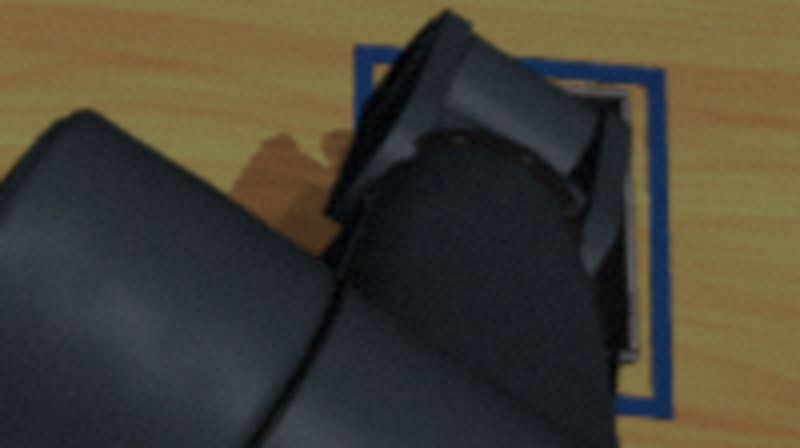

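View pics/w24.png

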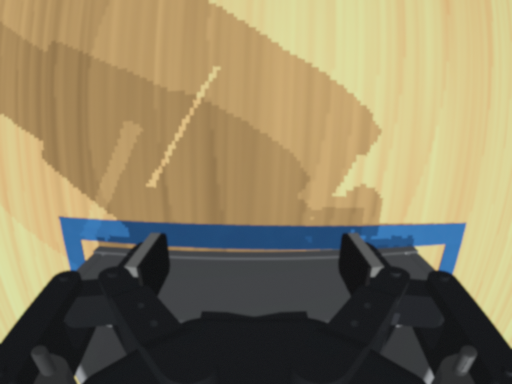

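```bash
python3 - <<'E'
from h import *
c=wsnap('w25')
for u,v in [(99,250),(254,250),(411,249)]: print(pt(c,u,v,.065))
t=snap('top','top25')
a=pt(t,629/4+275,95/4+150,.065);b=pt(t,634/4+275,361/4+150,.065);print(a,b)
print('outline near',[pt(c,u,v,0) for u,v in[(62,219),(464,225)]])
E
```

```text
[ 0.50677962 -0.24570199  0.065     ]
[ 0.56403257 -0.24145399  0.065     ]
[ 0.62231122 -0.24141489  0.065     ]
[ 0.66466779 -0.43937191  0.065     ] [ 0.4707219  -0.44252196  0.065     ]
outline near [array([ 0.44013718, -0.26203695,  0.        ]), array([ 0.70744537, -0.25803876,  0.        ])]
```

Request:
step_arm:
  moves:
    - [-1,-4,1,0,0]
    - [-1,-10,3,0,0]
    - [-1,-17,5,0,0]
    - [-1,-22,7,0,0]
    - [-1,-22,7,0,0]
    - [-1,-10,7,0,0]
    - [-1,10,7,0,0]
    - [-1,20,7,-50,0]
    - [-1,20,7,-110,0]
    - [-1,40,7,-160,0]

```text
time: 42.42
tool_pos: [0.5706, -0.2204, 0.1736]
tool_rot: [0.001, 0.695, 0.719, 0.0]
contact_force: [0.7, -1.4, 0.5]
finger_gap: 0.0853
```

Request:
step_arm:
  moves:
    - [-1,60,0,0,0]
    - [-1,120,0,0,0]
    - [-1,180,0,0,0]
    - [-1,240,0,0,0]
    - [-1,280,0,0,0]
    - [-1,280,0,0,0]

```text
time: 43.18
tool_pos: [0.5598, 0.0619, 0.1713]
tool_rot: [-0.0, 0.693, 0.721, 0.0]
contact_force: [0.4, -0.5, 0.3]
finger_gap: 0.0857
```

```bash
python3 - <<'E'
from h import *
t=snap('top','top26');to(.4,.219,.04,2.8)
im=t['frame']; cv2.imwrite('pics/c26.png',cv2.resize(im[150:262,290:460],None,fx=4.7,fy=4.7,interpolation=cv2.INTER_CUBIC))
E
```

```text
shift [ 164.6 -154.1  131.3] turn -0.6497299871372206 now [0.5601 0.0603 0.1713] yang 2.2 tilt [ 0. -0. -1.] gap 0.0852 t 43.225 F [-0.4 -1.   0.8] q6 -0.01
```

View pics/c26.png

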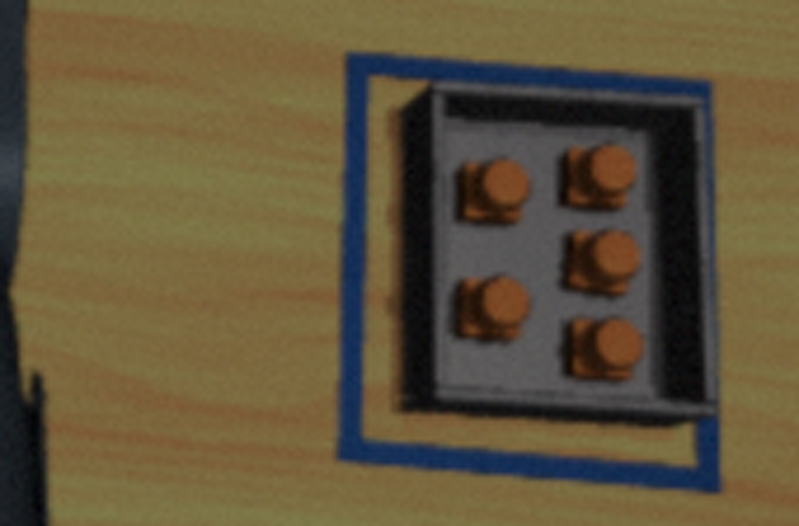

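```bash
python3 - <<'E'
from h import *
t=snap('top','top27')
f=lambda L:[(u/4.7+290,v/4.7+150) for u,v in L]
a=rect(t,f([(432,84),(707,96),(717,413),(434,403)]),.065)
b=rect(t,f([(357,63),(702,90),(709,480),(350,452)]),0)
print(a-b)
# block base of +y wall: dark outer bottom edge at z=0
print(pt(t,402/4.7+290,104/4.7+150,0),pt(t,403/4.7+290,408/4.7+150,0))
s=snap('scene','s27'); cv2.imwrite('pics/cs27.png',cv2.resize(s['frame'][180:360,60:300],None,fx=3.3,fy=3.3,interpolation=cv2.INTER_CUBIC))
E
```

```text
c [ 0.5736 -0.3809] yaw x 1.6 yaw y 3.35 size 0.1980243546420885 0.16960034110926775
c [ 0.5733 -0.3791] yaw x 0.83 yaw y 1.1 size 0.2556874145012863 0.22569616269320167
[ 0.0002932  -0.00178747]
[ 6.73957460e-01 -2.94334464e-01  2.22044605e-16] [ 0.47415621 -0.30086525  0.        ]
```

View pics/cs27.png

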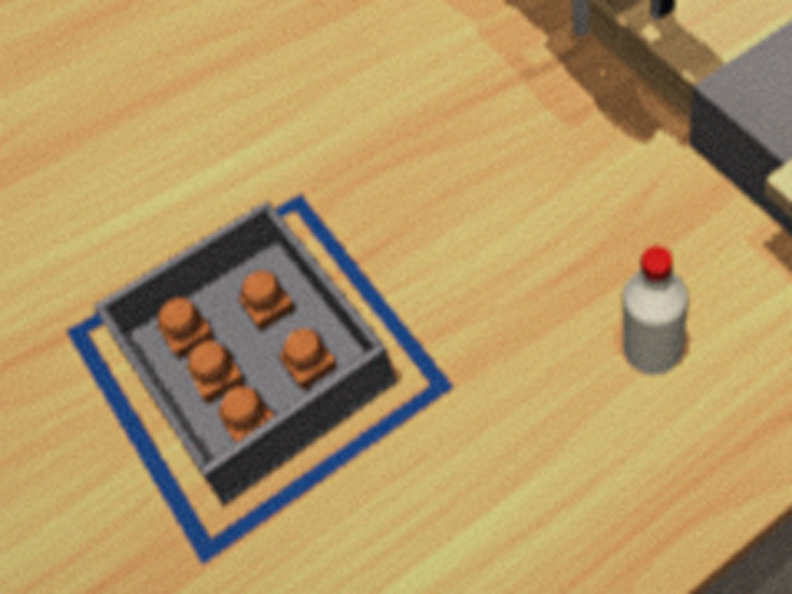

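The tote is within 2 mm and about 2° of the outline, with all five feet standing in it. Next I'll close the tray by its handle.

```bash
python3 - <<'E'
from h import *
t=snap('top','top28')
for u,v in [(218,507),(438,520)]: print(pt(t,130+u/5,140+v/5,.057))
cv2.imwrite('pics/c28.png',cv2.resize(t['frame'][140:250,130:270],None,fx=5,fy=5,interpolation=cv2.INTER_CUBIC))
to(.4,.219,.18,2.8)
E
```

```text
[0.3967279  0.28229738 0.057     ]
[0.40163612 0.15846066 0.057     ]
shift [ 166.3 -155.    -8.7] turn -0.8466391962088267 now [0.5606 0.0581 0.1713] yang 2.0 tilt [ 0. -0. -1.] gap 0.0852 t 43.375 F [-0.4 -0.9 -0.2] q6 -0.01
```

Request:
step_arm:
  moves:
    - [0.34,40,-38,-5,0]
    - [0.34,82,-77,-9,-1]
    - [0.34,124,-116,-9,-1]
    - [0.34,166,-155,0,-1]
    - [0.34,166,-155,45,-1]
    - [0.34,166,-155,90,-1]
    - [0.34,166,-155,118,-1]
    - [0.34,166,-155,131,-1]
    - [0.34,166,-155,131,-1]

```text
time: 44.5
tool_pos: [0.4011, 0.2187, 0.0406]
tool_rot: [0.0, 0.689, 0.725, 0.0]
contact_force: [0.6, -0.3, -0.3]
finger_gap: 0.0278
```

Request:
step_arm:
  moves:
    - [1,0,0,0,0]
    - [1,0,0,0,0]
    - [1,0,0,0,0]
  squeeze: 40

```text
time: 44.88
tool_pos: [0.4007, 0.2189, 0.0409]
tool_rot: [0.0, 0.689, 0.725, 0.0]
contact_force: [1.1, -4.2, 6.5]
finger_gap: 0.0094
```

Request:
step_arm:
  moves:
    - [1,0,20,0,0]
    - [1,0,45,0,0]
    - [1,0,75,0,0]
    - [1,0,105,0,0]
    - [1,0,130,0,0]
    - [1,0,150,0,0]
    - [1,0,163,0,0]
    - [1,0,172,0,0]
    - [1,0,177,0,0]
    - [1,0,177,0,0]

```text
time: 46.12
tool_pos: [0.5778, 0.2256, 0.0409]
tool_rot: [0.001, 0.689, 0.725, -0.001]
contact_force: [1.7, -17.7, 7.6]
finger_gap: 0.0097
```

Request:
step_arm:
  moves:
    - [1,0,3,0,0]
    - [1,0,5,0,0]
    - [1,0,5,0,0]

```text
time: 46.5
tool_pos: [0.5785, 0.2257, 0.0408]
tool_rot: [-0.002, 0.688, 0.725, -0.005]
contact_force: [-22.1, -20.2, 24.6]
finger_gap: 0.0094
```

Request:
step_arm:
  moves:
    - [1,0,-3,0,0]
    - [1,0,-4,0,0]
    - [0.34,0,-4,0,0]
    - [0.34,0,-4,0,0]
    - [0.34,0,-4,0,0]
    - [0.34,0,-4,-40,0]
    - [0.34,0,-4,-100,0]
    - [0.34,0,-40,-160,0]
    - [0.34,0,-90,-180,0]
    - [0.34,60,-120,-180,0]

```text
time: 47.75
tool_pos: [0.4605, 0.2774, 0.2228]
tool_rot: [0.001, 0.69, 0.724, 0.002]
contact_force: [0.4, 0.9, -0.2]
finger_gap: 0.028
```

Request:
step_arm:
  moves:
    - [0.34,60,-40,0,0]
    - [0.34,120,-80,0,0]
    - [0.34,160,-100,0,0]
    - [0.34,160,-100,0,0]

```text
time: 48.25
tool_pos: [0.3505, 0.4356, 0.2201]
tool_rot: [-0.0, 0.687, 0.727, 0.0]
contact_force: [-0.1, -0.7, 0.8]
finger_gap: 0.028
```

```bash
python3 - <<'E'
from h import *
t=snap('top','top30');snap('scene','s30');to(.4,.219,.18,2.8)
cv2.imwrite('pics/c30.png',cv2.resize(t['frame'][90:270,80:460],None,fx=2.1,fy=2.1,interpolation=cv2.INTER_CUBIC))
E
```

```text
shift [-216.2   35.9   40.1] turn 0.2744931331440341 now [0.3526 0.433  0.2201] yang 3.1 tilt [-0. -0. -1.] gap 0.0282 t 48.35 F [-0.3 -0.3 -0.1] q6 0.75
```

View pics/c30.png

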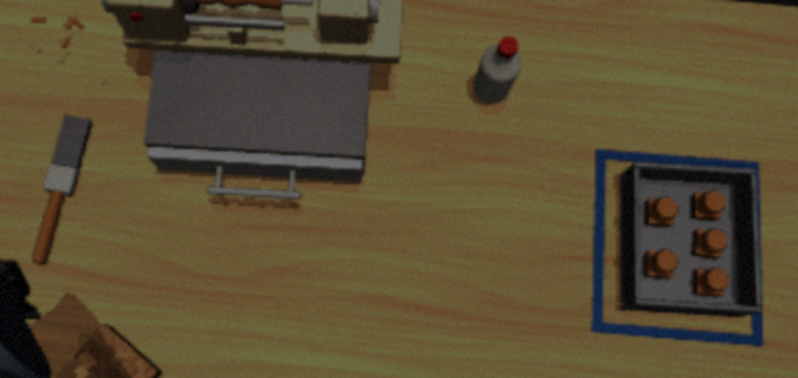

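View pics/s30.png

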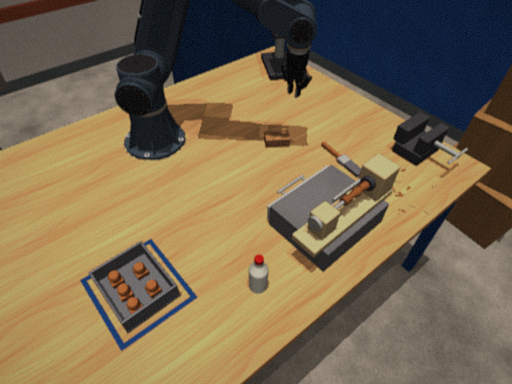

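```bash
python3 - <<'E'
from h import *
t=snap('top','top31')
cv2.imwrite('pics/c31.png',cv2.resize(t['frame'][150:262,290:460],None,fx=4.7,fy=4.7,interpolation=cv2.INTER_CUBIC))
a=cv2.imread('pics/top26.png');print(np.abs(a[150:262,360:460].astype(int)-t['frame'][150:262,360:460]).mean())
E
```

```text
11.659642857142858
```

View pics/c31.png

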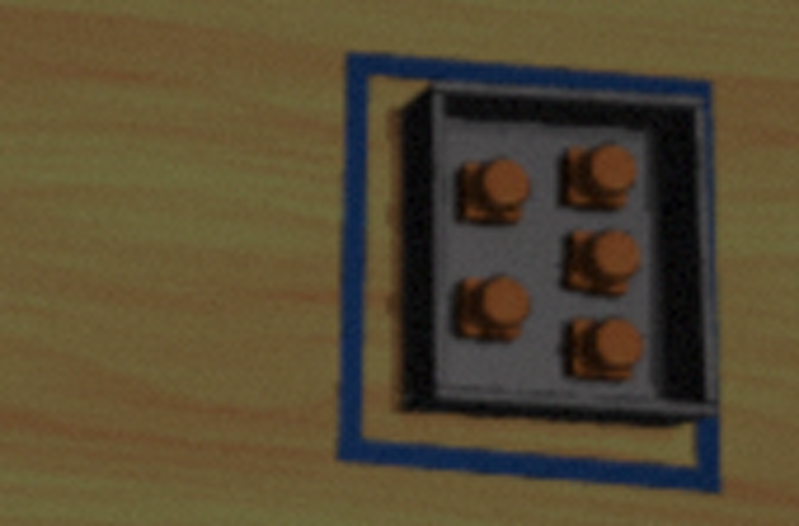

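The tote's corners are at the same pixels as before, (432,84) and (717,413), and the tray front is flush with the cabinet. The arm is clear, so I'm handing in.

```bash
python3 - <<'E'
from h import *
print(ctrl.sense()['contact_force']); print(ctrl.hand_in())
E
```

```text
[ 0.70527533 -0.45389921 -0.30091272]
the job is handed in; nothing more can be done
None
```

The job is done and handed in at about 48 s. The rig gave no verdict, so the results below are from my own checks.

- **Tray out:** I pulled the tray by its handle and confirmed the stop with a second pull. It slides with about 1 N, and the force rose sharply at handle x = 0.397.
- **Feet:** Five feet were in the tray, and I put all five into the tote. None of them slipped. The last pictures show all five standing in the tote and the tray was empty before I shut it. A small strip at the back of the tray was hidden under the cabinet, too narrow to hide a whole foot.
- **Tote:** I pushed it with the open fingers and never lifted it. It moved by about 2–3 mm during the placings. By the top camera its final centre is about 2 mm from the outline's. The two yaw readings put it about 0.8° and 2.3° off square. After I shut the tray it was still at the same pixels.
- **Tray home:** It stopped at handle x = 0.5785, which is 0.1817 m from the out stop, and its front looks flush with the cabinet.
- **Other items:** The glue, brush and sanding block look unmoved in the last pictures. At hand-in the arm was clear of everything.

The only disagreement was early: my first reading of the handle position from the top camera was about 1 cm off. I had picked the wrong pixel, and the wrist camera corrected it before I gripped.

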